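# Sort the left- and right-hand bottle guides into their clip bins

### The arm

A 6-joint arm with a two-finger parallel gripper is mounted at the origin on the work surface. World frame = base frame: x ahead of the robot, y to its left, z up, the work surface at z = 0. Lengths are in m, angles in rad, forces in N, time in s.
With the tool pointing down it reaches from about 0.25 to 0.775 m from the base axis. Payload 4 kg.
Tool frame: the origin (TCP) lies on the centre line of the jaws, within the pads' length; the fingertips stand 17 mm ahead of it and the grasp point (between the pads) lies 2 mm behind it; z points along the fingers, y is the line along which they close (so a half turn about z gives the same grasp; the last joint's range is limited). The gripper opens to 94 mm and grips with 3 to 60 N. Pads are 16 mm wide; open, the fingers measure 119 mm over their backs; the gripper's body (75 mm by 177 mm) begins 78 mm behind the grasp point.
Start: joints at [1.206, 0.087, 1.371, -0, 1.684, -0.103], TCP at [0.142, 0.531, 0.223] pointing down, gripper open.
Joint ranges: [-3.1, 3.1], [-0.76, 2.03], [0.27, 2.55], [-1.08, 4.22], [0.17, 2.65], [-2.57, 2.57]. Speed limits (rad/s): [2.79, 2.79, 3.14, 3.14, 3.14, 3.14].

### API

Orientations are given as [roll, pitch, yaw] about the fixed x, y, z axes, in that order (R = Rz(yaw) Ry(pitch) Rx(roll)).
In Python, from bench import robot gives the robot as it stands.
- The arm moves only by the tool servo_tool, never from a script. Its argument "plan" is a list of rows, each a list of 7 numbers: the shift along the tool's x, y, z normalised to -1 to 1, where 1 is 0.1 m, then the turn, a rotation vector about the tool's x, y, z normalised to -1 to 1, where 1 is pi/2 rad, then the finger opening in mm, from 0 to 94. In form: [[x, y, z, ax, ay, az, gripper], ...]. A call has 1 to 12 rows; each row is the pose to reach, as a shift and turn from the pose commanded when the call began, along the tool's axes at that moment; what a row does not reach only later rows make up. A row lasts 1/12 s, in which the tool goes at most 41.7 mm and 7.16 degrees, less where a joint would pass 70% of its speed; a pose out of reach is approached as far as the arm can. A call with a number of a shift or a turn outside -1 to 1 is refused whole. A call with a gripper value outside its range is refused whole. The fingers move at their own pace and stop on an object; the grip force is fixed at half the most. Time passes only in rows, so rows that repeat a pose let the fingers close. It gives the time, the measured TCP pose, the force, the opening and the grip force at its end, in the units of the state.
- robot.get_obs(): the state, without advancing time (a new reading comes with each control period).
- robot.snapshot(name): name is "side" or "top" or "wrist"; returns the picture (420x560x3 uint8, red, green, blue); there is no depth.
- robot.camera_params(name): a dict with "camera_matrix" (3x3 intrinsics, pixels), "rvec" (rotation vector, rad) and "tvec" (3), from world to camera coordinates, as OpenCV has them; the wrist camera has in their place "tool_from_camera" (4x4, takes a point from camera to tool coordinates, whose origin is the TCP and whose axes are the flange's). Camera axes: x right, y down, z forward; pixel columns grow to the right and rows downward; lengths in m; the calibration is good to about 2 mm. A picture is of the moment at which its call begins: read the wrist's pose just before it. camera_params takes no time and is no camera call.
- robot.close_job(): hands the job in; it is judged then, once.
Trained networks look in the newest picture that a camera, given by its name, has taken for a name from the list of things; names that differ only in an ending like _2 or _b are one class to them, and where a whole thing is asked for, a point or a joint stands for the part that bears it (a point fixed in the world has none). Each returns a list of dicts, best first, with "conf" (0 to 1); they miss things now and then, are a little off and sometimes report something else, mostly with a low value. They report only what shows in the picture. A call takes as long as a camera call. They do not tell look-alikes from the thing itself.
- robot.find_in(thing, camera): "extent" ([centre column, centre row, width, height] in pixels, round what is visible of it).
The state is a dict: "time": time; "joint_positions": joint angles; "qvel": joint speeds; "joint_torque": joint torques, N m; "tool_pos": TCP position; "ee_rot": TCP orientation; "wrist_force": force on the tool from outside, world axes, zero at the start; "wrist_torque": the same for the moment, N m; "width": finger opening in m; "finger_force": force on a finger pad.
Only numpy, scipy, OpenCV 4.12 (cv2) and the standard library are available. Lean on these libraries where they do the work, as an engineer would, in place of code of your own. Each camera call takes 0.05 s, during which the arm holds its last target. There are 200 camera calls.

### The job

Three bottle guides are draining on the sloping rack below the rinse bar: sort them by hand, each into a free pocket of the bin whose middle pocket holds a pattern guide of the same hand (the mirror-image ones belong in the other bin). Press every guide down level, without forcing it hard, until both sprung tabs have snapped over its plate and it lies fully home, then let go; leave the bottles and other things on the bench where they stand.

Things in the scene. Friction and masses are not known exactly. Their poses are not given: they have to be found in the camera images.
- left_a_mid (a point): LEFT-hand white guide: point inside its fin at the plate's centre, 24 mm above the underside. x along the fin to the wing, z up the fin. Seen from above with the wing end away from you, the wing goes left (+y). Pinch the 6 mm fin (jaws close along y), some 6 to 10 mm to -x of this point, clear of the wing. Starts on the rack slope, wing end uppermost
- left_b_mid (a point): LEFT-hand white guide: point inside its fin at the plate's centre, 24 mm above the underside. x along the fin to the wing, z up the fin. Seen from above with the wing end away from you, the wing goes left (+y). Pinch the 6 mm fin (jaws close along y), some 6 to 10 mm to -x of this point, clear of the wing. Starts on the rack slope, wing end uppermost
- right_a_mid (a point): RIGHT-hand white guide: point inside its fin at the plate's centre, 24 mm above the underside. x along the fin to the wing, z up the fin. Seen from above with the wing end away from you, the wing goes right (-y). Pinch the 6 mm fin (jaws close along y), some 6 to 10 mm to -x of this point, clear of the wing. Starts on the rack slope, wing end uppermost
- bin_left: grey plastic clip bin for left-hand guides, fixed, 154 (x) x 192 (y) x 24; origin at the centre of its underside; three pockets side by side at y = -62, 0, +62. The middle one holds a fixed white pattern guide of the left hand, shaped like the loose ones, top 54 mm above the table, wing end to +x
- bin_right: grey plastic clip bin for right-hand guides, fixed, 154 (x) x 192 (y) x 24; origin at the centre of its underside; three pockets side by side at y = -62, 0, +62. The middle one holds a fixed white pattern guide of the right hand, shaped like the loose ones, top 54 mm above the table, wing end to +x
- bin_left_pocket1 (a point): centre of the free pocket at y = -62 of the left-hand bin, on its floor, 6 mm above the table; x along the pocket, z up. Floor 100 x 56, side ridges and end stops 10 to 12 high. A black sprung tab at the middle of each end, 16 wide, overhangs: a 62 degree ramp down from 21 to 10 above the floor, ledge 7 above it. Guides fit either way round
- bin_left_pocket2 (a point): centre of the free pocket at y = 62 of the left-hand bin, on its floor, 6 mm above the table; x along the pocket, z up. A plate lowered level rests on both ramps, underside 14 to 19 above the floor; some 5 to 15 N of push all the way drives the tabs outward until they snap over its ends. Fully home it lies on the floor, the guide's mid point 24 mm above this point
- bin_right_pocket1 (a point): centre of the free pocket at y = -62 of the right-hand bin, on its floor, 6 mm above the table; x along the pocket, z up. Floor 100 x 56, side ridges and end stops 10 to 12 high. A black sprung tab at the middle of each end, 16 wide, overhangs: a 62 degree ramp down from 21 to 10 above the floor, ledge 7 above it. Guides fit either way round
- bin_right_pocket2 (a point): centre of the free pocket at y = 62 of the right-hand bin, on its floor, 6 mm above the table; x along the pocket, z up. A plate lowered level rests on both ramps, underside 14 to 19 above the floor; some 5 to 15 N of push all the way drives the tabs outward until they snap over its ends. Fully home it lies on the floor, the guide's mid point 24 mm above this point
- rack: grey drip rack, fixed, 270 wide (y); origin on the table below mid-slope. It falls 35 degrees towards the robot (-x) to a 9 mm lip; the guides lie flat on it about 80 apart, ends at the lip. An 18 mm rinse bar along y, 215 above the table at x = +10 (posts at x = +85, y = +-165), blocks a tool coming straight down: come in at right angles to the slope
- bottle_a: bystander, to be left alone: amber bottle 62 dia, 150 tall; origin at the centre of its underside
- bottle_b: bystander, to be left alone: green bottle 62 dia, 150 tall; origin at the centre of its underside
- bottle_c: bystander, to be left alone: amber bottle 62 dia, 150 tall; origin at the centre of its underside
- jar: bystander, to be left alone: glass jar 80 dia, 100 tall; origin at the centre of its underside
- brush: bystander, to be left alone: hand brush lying beside the bins; origin at the centre of its underside
- cup: bystander, to be left alone: white cup 76 dia, 85 tall; origin at the centre of its underside
- slab: bystander, to be left alone: cork block 70 x 50 x 30; origin at the centre of its underside
- left_a: that guide, 90 to 145 g, origin under the plate's centre. Plate 96 (x) x 50 (y) x 5; fin 6 thick on the centre line, x -34 to +34, top 48 above the underside; wing 6 thick at x 28 to 34, same height, from the fin to the +y edge. Plate ends bare for 14 mm
- left_b: that guide, 90 to 145 g, origin under the plate's centre. Plate 96 (x) x 50 (y) x 5; fin 6 thick on the centre line, x -34 to +34, top 48 above the underside; wing 6 thick at x 28 to 34, same height, from the fin to the +y edge. Plate ends bare for 14 mm
- right_a: that guide, 90 to 145 g, origin under the plate's centre. Plate 96 (x) x 50 (y) x 5; fin 6 thick on the centre line, x -34 to +34, top 48 above the underside; wing 6 thick at x 28 to 34, same height, from the fin to the -y edge. Plate ends bare for 14 mm
Things that resemble listed ones, but are neither listed nor needed, are in the scene too. Leave any pink or red look-alike of the left_a alone.

How it is judged:
At the end, for the whole second after the job is handed in: Both left-hand guides in the left bin's free pockets, the right-hand guide in a free pocket of the right bin, each under the tabs on the pocket floor (within 2 mm in height, 8 mm sideways, 0.15 rad in line either way round, 0.08 rad level), at rest and released (((horizontal distance between left_a_mid and bin_left_pocket1 below 0.008 m and z of left_a_mid in the frame of bin_left_pocket1 between 0.022 and 0.026 m and angle between the x axis of left_a_mid and the x axis of bin_left_pocket1, either way round below 0.15 rad) or (horizontal distance between left_a_mid and bin_left_pocket2 below 0.008 m and z of left_a_mid in the frame of bin_left_pocket2 between 0.022 and 0.026 m and angle between the x axis of left_a_mid and the x axis of bin_left_pocket2, either way round below 0.15 rad)) and ((horizontal distance between left_b_mid and bin_left_pocket1 below 0.008 m and z of left_b_mid in the frame of bin_left_pocket1 between 0.022 and 0.026 m and angle between the x axis of left_b_mid and the x axis of bin_left_pocket1, either way round below 0.15 rad) or (horizontal distance between left_b_mid and bin_left_pocket2 below 0.008 m and z of left_b_mid in the frame of bin_left_pocket2 between 0.022 and 0.026 m and angle between the x axis of left_b_mid and the x axis of bin_left_pocket2, either way round below 0.15 rad)) and ((horizontal distance between right_a_mid and bin_right_pocket1 below 0.008 m and z of right_a_mid in the frame of bin_right_pocket1 between 0.022 and 0.026 m and angle between the x axis of right_a_mid and the x axis of bin_right_pocket1, either way round below 0.15 rad) or (horizontal distance between right_a_mid and bin_right_pocket2 below 0.008 m and z of right_a_mid in the frame of bin_right_pocket2 between 0.022 and 0.026 m and angle between the x axis of right_a_mid and the x axis of bin_right_pocket2, either way round below 0.15 rad)) and angle between each of left_a_mid, left_b_mid, right_a_mid's own z axis and vertical below 0.08 rad and linear speed of each of left_a, left_b, right_a below 0.02 m/s); the robot touches nothing.
It fails at once if a bystander on the bench was pushed more than 40 mm (distance of any of bottle_a, bottle_b, bottle_c, jar, brush, cup, slab from where it was at the start of the episode above 0.04 m).
It fails at once if a bottle, jar or cup was tipped over (angle between any of bottle_a, bottle_b, bottle_c, jar, cup's own z axis and vertical above 0.5 rad).
It fails at once if a guide was forced against a bin with more than 90 N (contact force between any of left_a, left_b, right_a and bin_left above 90 N or contact force between any of left_a, left_b, right_a and bin_right above 90 N).
It also fails if it takes over 72 s, if anything falls off the work surface, if the arm or the gripper's body presses on something with over 40 N, if the wrist force passes 120 N, or if a joint passes its speed limit or range.

## Working session

There is one attempt and no reset: what is moved stays moved. The work goes in short steps, Python scripts to look and compute and a tool call to move; the robot and the scene stay as the last step left them, time stands still between calls to the robot, and variables do not carry over. Pictures are saved under pics/ and viewed, at most 10 in all, crops included, and the job is handed in when it is done.

Besides the shell and the picture viewer there is one more tool, called after "Request:" by a JSON object that holds its "method" and its "body". servo_tool: Moves the arm, as the interface text tells. Scaled input: -1 to 1 covers 0.1 m each way for a shift and pi/2 rad each way for a turn. Its arguments: {"type":"object","properties":{"plan":{"type":"array","items":{"type":"array","items":{"type":"number"}}}},"required":["plan"]}

```bash
mkdir -p pics; python3 - <<'E'
from bench import robot
import cv2,numpy as np
o=robot.get_obs();print(o)
for c in["top","side"]:
    im=robot.snapshot(c);cv2.imwrite(f"pics/{c}0.png",im[:,:,::-1])
    p=robot.camera_params(c);print(c,p)
    for t in ["left_a","right_a","bin_left","bin_right","rack"]:
        print(t,[(np.round(d["extent"]).tolist(),round(d["conf"],2)) for d in robot.find_in(t,c)])
print(robot.camera_params("wrist"))
E
```

```text
{'time': 0.0, 'joint_positions': array([ 1.20588748e+00,  8.79472476e-02,  1.37225082e+00, -3.36359751e-05,
        1.68355760e+00, -1.03116009e-01]), 'qvel': array([-0.00260928, -0.00214454, -0.00077779, -0.00080133, -0.000807  ,
        0.00236325]), 'joint_torque': array([-3.24103585e-04, -3.40166438e+01, -3.02434015e+01,  7.17181969e-02,
        3.29015718e-02, -1.50947490e-04]), 'tool_pos': array([0.14219078, 0.53078257, 0.2213101 ]), 'ee_rot': array([-3.13943769e+00, -1.89393409e-04,  2.87979587e+00]), 'wrist_force': array([-0.20628668, -0.0287358 , -0.48271474]), 'wrist_torque': array([-0.02853522,  0.03182908, -0.02699695]), 'finger_force': 0.0, 'width': 0.09381735478814292}
top {'camera_matrix': array([[437.35179603,   0.        , 273.51122183],
       [  0.        , 437.35179603, 216.63767806],
       [  0.        ,   0.        ,   1.        ]]), 'rvec': array([ 2.17953273, -2.17280859,  0.07368634]), 'tvec': array([0.04833553, 0.50010185, 1.14550484])}
left_a [([112.0, 155.0, 25.0, 41.0], 0.96), ([393.0, 138.0, 36.0, 32.0], 0.87), ([285.0, 165.0, 24.0, 38.0], 0.81), ([256.
[... 811 characters left out ...]
.0, 245.0, 36.0, 23.0], 0.79)]
bin_left [([255.0, 285.0, 59.0, 66.0], 0.82)]
bin_right [([249.0, 205.0, 55.0, 57.0], 0.98)]
rack [([335.0, 212.0, 65.0, 147.0], 0.6)]
{'camera_matrix': array([[335.04360053,   0.        , 276.94956923],
       [  0.        , 335.04360053, 206.30242875],
       [  0.        ,   0.        ,   1.        ]]), 'tool_from_camera': array([[ 1.38580494e-03, -9.57337116e-01, -2.88970112e-01,
         8.46524344e-02],
       [ 9.99998755e-01,  1.10846656e-03,  1.12339312e-03,
         1.73960898e-03],
       [-7.55152222e-04, -2.88971309e-01,  9.57337460e-01,
        -1.61202282e-01],
       [ 0.00000000e+00,  0.00000000e+00,  0.00000000e+00,
         1.00000000e+00]])}
```

View pics/top0.png

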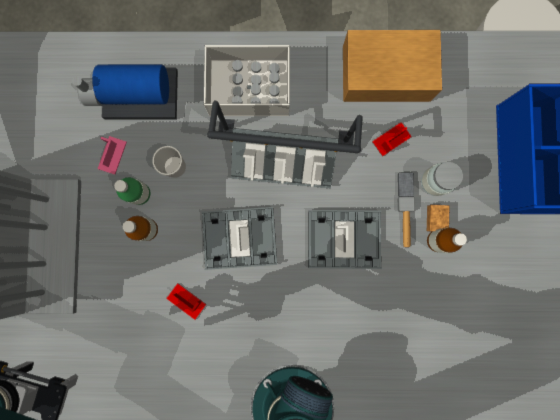

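View pics/side0.png

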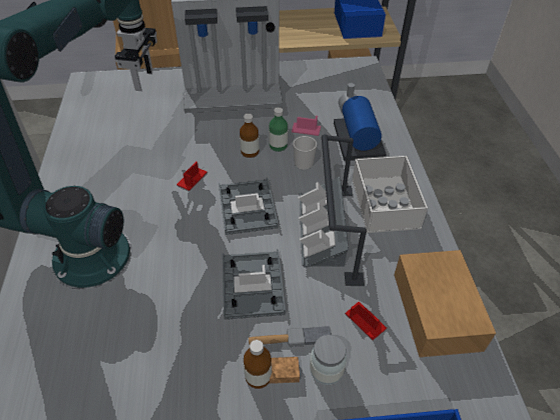

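Top view: the rack with three white guides is at cols 235–330, rows 145–185; the bins are centred near (239,239) and (344,240). The rinse bar is at row ~138, and the bottles, cup, jar and brush stand off to the sides. Next I'll zoom in to read the hands.

```bash
python3 - <<'E'
import cv2
im=cv2.imread("pics/top0.png")[125:275,195:390]
cv2.imwrite("pics/crop0.png",cv2.resize(im,None,fx=4,fy=4,interpolation=cv2.INTER_CUBIC))
E
cat > h.py <<'E'
from bench import robot
import cv2,numpy as np
from scipy.spatial.transform import Rotation as R
def cam(c):
    p=robot.camera_params(c)
    K=p["camera_matrix"]
    if c=="wrist":
        o=robot.get_obs();T=np.eye(4);T[:3,:3]=R.from_euler("xyz",o["ee_rot"]).as_matrix();T[:3,3]=o["tool_pos"]
        M=T@p["tool_from_camera"];return K,M[:3,:3],M[:3,3]
    r=cv2.Rodrigues(p["rvec"])[0];return K,r.T,-r.T@p["tvec"]
def ray(c,uv,C=None):
    K,A,t=C or cam(c);d=A@np.linalg.inv(K)@np.r_[uv,1];return t,d
def onplane(c,uv,n,p0,C=None):
    t,d=ray(c,uv,C);n=np.array(n,float);return t+d*(n@(np.array(p0)-t))/(n@d)
def atz(c,uv,z,C=None): return onplane(c,uv,[0,0,1],[0,0,z],C)
def proj(C,P):
    K,A,t=C;q=K@(A.T@(np.array(P)-t));return q[:2]/q[2]
E
```

```text
(no output)
```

View pics/crop0.png

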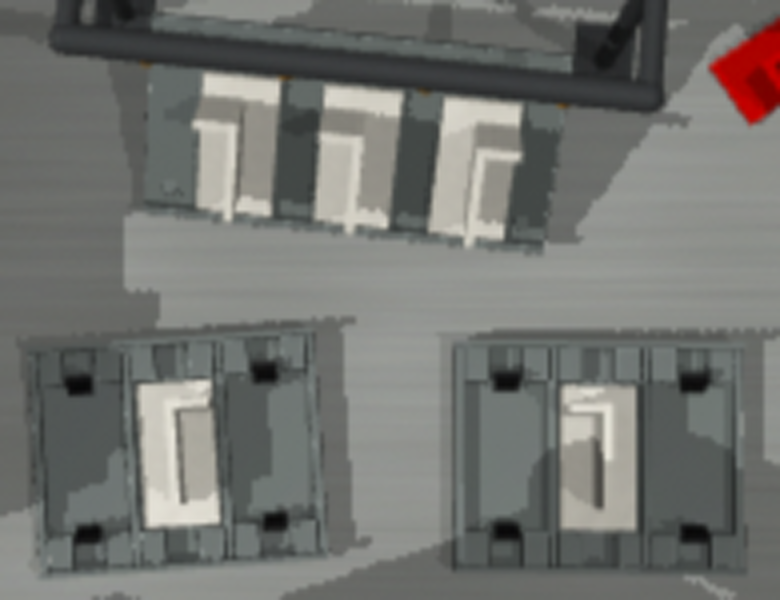

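The crop shows two left-hand guides (image left and middle) and one right-hand guide (image right). The bin at image left holds the right-hand pattern, and the bin at image right holds the left-hand one.

```bash
python3 - <<'E'
from h import *
C=cam("top");np.set_printoptions(precision=4,suppress=True)
f=lambda u,v:(u/4+195,v/4+125)
for n,T in dict(R=[(78,382),(263,370),(88,533),(275,520)],L=[(506,378),(693,380),(506,530),(695,532)]).items():
    P=np.array([atz("top",f(*t),.02,C) for t in T]);print(n,P[:,:2].tolist(),"c",P.mean(0),"yaw from y",np.arctan2(*(P[[1,3]].mean(0)-P[[0,2]].mean(0))[:2])," ", (lambda d:np.arctan2(d[1],d[0]))(P[:2].mean(0)-P[2:].mean(0)))
a,b=[atz("top",f(*t),.03,C) for t in[(145,210),(545,248)]];print("lip",a,b)
a,b=[atz("top",f(*t),.215,C) for t in[(55,38),(658,98)]];print("bar",a,b,np.arctan2(*(b-a)[:2]))
# triangulate guides' fin top lower end: top vs side boxes centre
S=cam("side")
for t,s in [((256,159),(313,199)),((285,165),(317,219)),((314,170),(317,245))]:
    t0,d0=ray("top",t,C);t1,d1=ray("side",s,S)
    k=np.linalg.lstsq(np.c_[d0,-d1],t1-t0,rcond=None)[0];print("guide",t0+k[0]*d0,t1+k[1]*d1)
E
```

```text
R [[0.4891917058670094, 0.2072023788924922], [0.4975463750773732, 0.08388024556042649], [0.38900117863061207, 0.19915796999285373], [0.3980219078073725, 0.07535965662915795]] c [0.4434 0.1414 0.02  ] yaw from y 3.071396721492446   0.08275376221086075
L [[0.4926458474672116, -0.07780241351503867], [0.49165394746269675, -0.2018566607520132], [0.3919923363583573, -0.07729038696495322], [0.3911350443586628, -0.20182183910625834]] c [ 0.4419 -0.1397  0.02  ] yaw from y -3.1341539396947793   -0.0027182993804816258
lip [0.6034 0.1627 0.03  ] [ 0.5784 -0.1031  0.03  ]
bar [0.6699 0.1944 0.215 ] [ 0.6359 -0.1443  0.215 ] -3.0415672274264987
guide [0.6445 0.0949 0.0719] [0.6307 0.0945 0.069 ]
guide [0.6302 0.0202 0.0657] [0.6314 0.0202 0.0659]
guide [ 0.6208 -0.0562  0.0467] [ 0.621  -0.0562  0.0468]
```

```bash
cat >> h.py <<'E'
def Rt(yaw,tilt=0): # tool down, x toward robot; tilt leans fingers forward
    s,c=np.sin(tilt),np.cos(tilt)
    return R.from_euler("z",yaw).as_matrix()@np.array([[-c,0,s],[0,1,0],[-s,0,-c]])
def rel(p0,R0,p1,R1):
    d=R0.T@(np.array(p1)-p0)/.1;w=R.from_matrix(R0.T@R1).as_rotvec()/(np.pi/2)
    return np.round(np.r_[d,w],3).tolist()
def now():
    o=robot.get_obs();return o["tool_pos"],R.from_euler("xyz",o["ee_rot"]).as_matrix()
def path(*wp):
    p,r=now()
    for P,Q in wp:
        print(rel(p,r,P,Q));p,r=np.array(P),Q
np.set_printoptions(precision=4,suppress=True)
E
python3 - <<'E'
from h import *
t=np.deg2rad(35);Q=Rt(-.098,t)
p,r=now();print(r)
q=R.from_matrix(r)
path(([.22,.44,.26],r),([.30,.35,.28],r),([.36,.25,.28],r),([.43,.16,.26],r),([.48,.09,.21],Q),([.52,.035,.156],Q))
E
```

```text
[[-0.9659  0.2588  0.    ]
 [ 0.2588  0.9659  0.0001]
 [ 0.      0.0001 -1.    ]]
[-0.986, -0.681, -0.375, 0.0, 0.0, 0.0]
[-1.006, -0.662, -0.2, 0.0, 0.0, 0.0]
[-0.838, -0.811, -0.0, 0.0, 0.0, 0.0]
[-0.909, -0.688, 0.2, 0.0, 0.0, 0.0]
[-0.664, -0.547, 0.5, -0.032, -0.388, -0.101]
[-0.06, -0.508, 0.702, 0.0, 0.0, 0.0]
```

Request:
{"method": "servo_tool", "body": {"plan": [[-0.98,-0.68,-0.4,0,0,0,94],[-0.98,-0.68,-0.4,0,0,0,94],[-0.98,-0.68,-0.4,0,0,0,94]]}}

```text
time: 0.85
tool_pos: [0.2191, 0.4398, 0.2622]
ee_rot: [-3.141, -0.0, 2.882]
wrist_force: [0.9, -0.7, 0.0]
width: 0.0942
finger_force: 0.0
```

Request:
{"method": "servo_tool", "body": {"plan": [[-1,-0.66,-0.2,0,0,0,50],[-1,-0.66,-0.2,0,0,0,50],[-1,-0.66,-0.2,0,0,0,50]]}}

```text
time: 1.1
tool_pos: [0.2995, 0.3495, 0.2832]
ee_rot: [3.14, 0.001, 2.88]
wrist_force: [-0.0, 0.4, 0.2]
width: 0.0774
finger_force: 0.0
```

Request:
{"method": "servo_tool", "body": {"plan": [[-0.84,-0.81,0,0,0,0,50],[-0.84,-0.81,0,0,0,0,50],[-0.84,-0.81,0,0,0,0,50]]}}

```text
time: 1.35
tool_pos: [0.3597, 0.2489, 0.2827]
ee_rot: [3.141, 0.001, 2.879]
wrist_force: [0.6, 0.0, 0.4]
width: 0.0571
finger_force: 0.0
```

Request:
{"method": "servo_tool", "body": {"plan": [[-0.91,-0.69,0.2,0,0,0,50],[-0.91,-0.69,0.2,0,0,0,50],[-0.91,-0.69,0.2,0,0,0,50]]}}

```text
time: 1.6
tool_pos: [0.4298, 0.1585, 0.2621]
ee_rot: [-3.142, 0.001, 2.878]
wrist_force: [-0.4, 0.5, 0.5]
width: 0.0503
finger_force: 0.0
```

Request:
{"method": "servo_tool", "body": {"plan": [[-0.66,-0.55,0.5,-0.03,-0.39,-0.1,50],[-0.66,-0.55,0.5,-0.03,-0.39,-0.1,50],[-0.66,-0.55,0.5,-0.03,-0.39,-0.1,50],[-0.66,-0.55,0.5,-0.03,-0.39,-0.1,50],[-0.66,-0.55,0.5,-0.03,-0.39,-0.1,50],[-0.66,-0.55,0.5,-0.03,-0.39,-0.1,50]]}}

```text
time: 2.1
tool_pos: [0.4727, 0.0902, 0.2052]
ee_rot: [-3.136, 0.606, 3.046]
wrist_force: [-0.3, 0.4, -2.3]
width: 0.0501
finger_force: 0.0
```

Request:
{"method": "servo_tool", "body": {"plan": [[-0.06,-0.5,0.5,0,0,0,50],[-0.06,-0.5,0.5,0,0,0,50],[-0.06,-0.5,0.5,0,0,0,50]]}}

```text
time: 2.35
tool_pos: [0.5065, 0.035, 0.1722]
ee_rot: [-3.137, 0.608, 3.04]
wrist_force: [-0.2, -0.4, -1.2]
width: 0.0498
finger_force: 0.0
```

```bash
python3 - <<'E'
from h import *
import pickle
C=cam("wrist");im=robot.snapshot("wrist");cv2.imwrite("pics/w1.png",im[:,:,::-1]);pickle.dump(C,open("w1.pkl","wb"))
print(now())
E
```

```text
(array([0.5069, 0.036 , 0.1739]), array([[-0.8157,  0.1041,  0.5691],
       [ 0.0842,  0.9946, -0.0612],
       [-0.5724, -0.002 , -0.82  ]]))
```

View pics/w1.png

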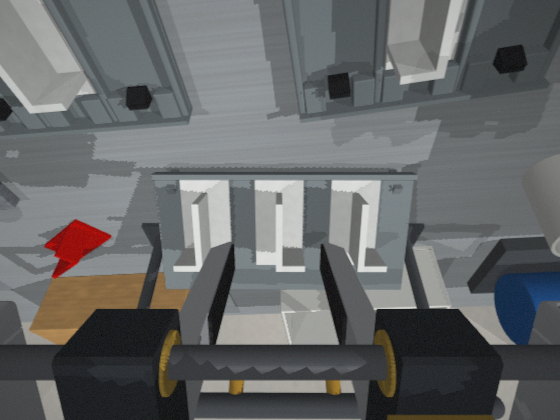

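The wrist view shows the three guides on the rack: right-hand at col ~205, left-hand at ~280 and ~357, lower ends at row ~182, wings at row ~268. I'll crop in for corner pixels.

```bash
python3 - <<'E'
import cv2
im=cv2.imread("pics/w1.png")[165:285,150:420]
im=cv2.resize(im,None,fx=2.95,fy=4.8,interpolation=cv2.INTER_CUBIC)
for i in range(0,270,20): cv2.line(im,(int(i*2.95),0),(int(i*2.95),5),(0,0,255),1)
cv2.imwrite("pics/crop1.png",im)
E
```

```text
(no output)
```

View pics/crop1.png

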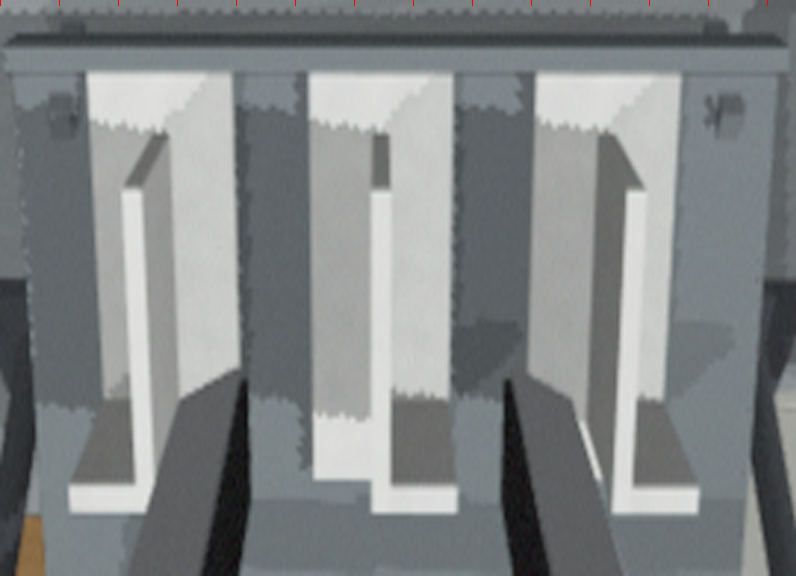

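The crop gives fin-top lower ends at (122–143,190), (371–390,190), (626–645,190) and wing tips at (70), (457), (698), rows 487–512. I'll fit the poses to those.

```bash
cat > fit.py <<'E'
from h import *
import pickle
from scipy.optimize import least_squares
C=pickle.load(open("w1.pkl","rb"))
G=[ # crop pt, body pt, row weight
 [((122,190),(-34,-3,48),1),((143,190),(-34,3,48),1),((70,487),(28,-25,48),1),((70,512),(34,-25,48),1),((88,72),(-46,-25,5),0),((232,72),(-46,25,5),0)],
 [((371,190),(-34,-3,48),1),((390,190),(-34,3,48),1),((457,487),(28,25,48),1),((457,512),(34,25,48),1),((372,512),(34,-3,48),1),((313,478),(48,-25,5),1),((309,72),(-46,-25,5),0),((453,72),(-46,25,5),0)],
 [((626,190),(-34,-3,48),1),((645,190),(-34,3,48),1),((698,487),(28,25,48),1),((698,512),(34,25,48),1),((612,512),(34,-3,48),1),((535,72),(-46,-25,5),0),((681,72),(-46,25,5),0)]]
def pose(x,i):
    yaw=x[0]+x[2+3*i+2]; t=x[10+1] if len(x)>11 else np.deg2rad(35)
    B=R.from_euler("z",x[0]).as_matrix()@R.from_euler("y",-t).as_matrix()
    o=B@np.array([x[2+3*i],x[3+3*i],x[1]])+[.63,.02,.06]
    return o,B@R.from_euler("z",x[4+3*i]).as_matrix()
def res(x):
    r=[]
    for i in range(3):
        o,B=pose(x,i)
        for c,b,w in G[i]:
            d=proj(C,o+B@np.array(b)/1000)-(c[0]/2.95+150,c[1]/4.8+165);r+=[d[0],d[1]*w]
        r.append(x[4+3*i]*50)
    return np.array(r)
s=least_squares(res,[-.098,0,0,-.075,0,0,0,0,0,.075,0]).x
if __name__=="__main__":
    print("rms",np.sqrt(np.mean(res(s)**2)),np.abs(res(s)).max(),"x",s)
    for i in range(3): o,B=pose(s,i);print(o,"mid",o+B@[0,0,.024])
E
python3 fit.py
```

```text
rms 0.17118116336967243 0.4093287004413355 x [-0.0983 -0.0164 -0.0021 -0.0708 -0.003  -0.0022  0.006  -0.0017 -0.0022
  0.0848  0.001 ]
[ 0.6307 -0.0512  0.0453] mid [ 0.617  -0.0499  0.065 ]
[0.6382 0.0253 0.0453] mid [0.6245 0.0266 0.0649]
[0.6459 0.1037 0.0453] mid [0.6322 0.105  0.065 ]
```

```bash
cat > g.py <<'E'
from fit import *
import sys
i=int(sys.argv[1]);o,B=pose(s,i);Q=B@np.array([[-1,0,0],[0,1,0],[0,0,-1]])
f=lambda n:o+B@np.array([-.008,0,n])
print(f(.027));path((f(.09),Q),(f(.027),Q))
E
python3 g.py 1
```

```text
[0.6162 0.0274 0.0628]
[-0.262, 0.028, 0.909, -0.003, -0.001, -0.001]
[-0.0, 0.0, 0.63, 0.0, 0.0, 0.0]
```

Request:
{"method": "servo_tool", "body": {"plan": [[-0.26,0.03,0.5,0,0,0,40],[-0.26,0.03,0.91,0,0,0,40],[-0.26,0.03,0.91,0,0,0,40],[-0.26,0.03,0.91,0,0,0,40]]}}

```text
time: 2.73
tool_pos: [0.5808, 0.0335, 0.1127]
ee_rot: [-3.139, 0.607, 3.043]
wrist_force: [-1.4, 0.5, 0.2]
width: 0.0398
finger_force: 0.0
```

Request:
{"method": "servo_tool", "body": {"plan": [[0,0,0.3,0,0,0,40],[0,0,0.5,0,0,0,40],[0,0,0.63,0,0,0,40],[0,0,0.63,0,0,0,0],[0,0,0.63,0,0,0,0],[0,0,0.63,0,0,0,0],[0,0,0.63,0,0,0,0],[0,0,0.63,0,0,0,0],[0,0,0.63,0,0,0,0],[0,0,0.63,0,0,0,0]]}}

```text
time: 3.57
tool_pos: [0.617, 0.0291, 0.0661]
ee_rot: [-3.139, 0.617, 3.043]
wrist_force: [-5.5, -0.9, 6.5]
width: 0.0057
finger_force: 30.0
```

```bash
python3 g.py 1
```

```text
[0.6162 0.0274 0.0628]
[0.021, -0.019, -0.607, -0.002, 0.004, 0.001]
[-0.0, 0.0, 0.63, 0.0, 0.0, 0.0]
```

Request:
{"method": "servo_tool", "body": {"plan": [[0,0,-0.3,0,0,0,0],[0,0,-0.6,0,0,0,0],[0,0,-0.9,0,0,0,0],[0,0,-0.9,0,0,0,0]]}}

```text
time: 3.9
tool_pos: [0.5655, 0.0352, 0.1436]
ee_rot: [-3.14, 0.622, 3.043]
wrist_force: [1.7, -0.4, -0.8]
width: 0.0059
finger_force: 30.0
```

```bash
python3 - <<'E'
from h import *
import pickle
C=pickle.load(open("w1.pkl","rb"))
# bottom face of tab as seen / tab px in w1 picture (front faces), ref z 0.022
for n,uv in [("L p2 +x tab",(138,97)),("R p1",(339,85)),("R p2",(510,58))]: print(n,atz("wrist",uv,.021,C))
Q=Rt(-.006,0)
print(robot.get_obs()["wrist_force"])
path(([.50,-.03,.20],Q),([.434,-.1,.16],Q),([.434,-.202,.14],Q))
E
```

```text
L p2 +x tab [ 0.4895 -0.0736  0.021 ]
R p1 [0.495  0.0861 0.021 ]
R p2 [0.4857 0.2082 0.021 ]
[ 1.7488 -0.3803 -0.7829]
[0.148, -0.715, -0.8, -0.019, 0.396, -0.058]
[0.656, -0.704, 0.4, 0.0, 0.0, 0.0]
[-0.006, -1.02, 0.2, 0.0, 0.0, 0.0]
```

Request:
{"method": "servo_tool", "body": {"plan": [[0.15,-0.72,-0.8,-0.02,0.4,-0.06,0],[0.15,-0.72,-0.8,-0.02,0.4,-0.06,0],[0.15,-0.72,-0.8,-0.02,0.4,-0.06,0],[0.15,-0.72,-0.8,-0.02,0.4,-0.06,0],[0.15,-0.72,-0.8,-0.02,0.4,-0.06,0],[0.15,-0.72,-0.8,-0.02,0.4,-0.06,0],[0.15,-0.72,-0.8,-0.02,0.4,-0.06,0]]}}

```text
time: 4.48
tool_pos: [0.5012, -0.0315, 0.1921]
ee_rot: [3.141, -0.019, 3.138]
wrist_force: [-0.0, 0.6, -1.3]
width: 0.0061
finger_force: 30.0
```

Request:
{"method": "servo_tool", "body": {"plan": [[0.65,-0.7,0.3,0,0,0,0],[0.65,-0.7,0.3,0,0,0,0],[0.65,-0.7,0.3,0,0,0,0],[0.65,-0.7,0.3,0,0,0,0]]}}

```text
time: 4.82
tool_pos: [0.4304, -0.1019, 0.1626]
ee_rot: [3.141, -0.019, 3.135]
wrist_force: [-0.2, 0.8, -0.7]
width: 0.0059
finger_force: 30.0
```

```bash
python3 - <<'E'
from h import *
import pickle
C=cam("wrist");im=robot.snapshot("wrist");cv2.imwrite("pics/w2.png",im[:,:,::-1]);pickle.dump(C,open("w2.pkl","wb"))
o=robot.get_obs();print(o["tool_pos"],o["ee_rot"],o["wrist_force"],o["width"])
Q=Rt(-.006,0)
path(([.434,-.202,.12],Q))
E
```

```text
[ 0.4322 -0.101   0.1639] [ 3.1408 -0.0164  3.1362] [ 0.092   0.081  -1.7345] 0.005943917882600606
[-0.03, -1.01, 0.437, 0.001, -0.01, 0.0]
```

View pics/w2.png

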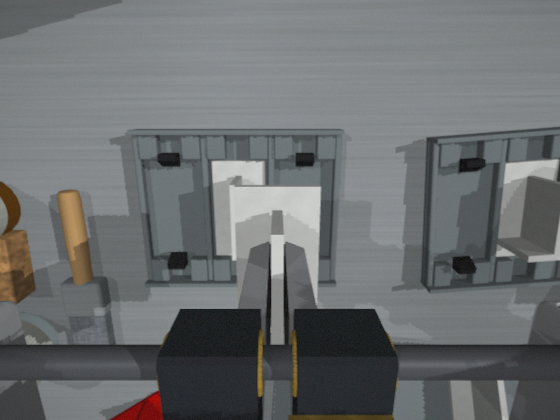

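The wrist view shows the left bin's rim at cols 132–343, rows 130–284, with its tabs at (169,159), (178,260) and (305,159). The held guide's rear plate edge is at row 186, cols 231–320. I'll crop in for exact pixels.

```bash
python3 - <<'E'
import cv2
im=cv2.imread("pics/w2.png")[122:298,128:350]
cv2.imwrite("pics/crop2.png",cv2.resize(im,None,fx=3.4,fy=3.4,interpolation=cv2.INTER_CUBIC))
E
```

```text
(no output)
```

View pics/crop2.png

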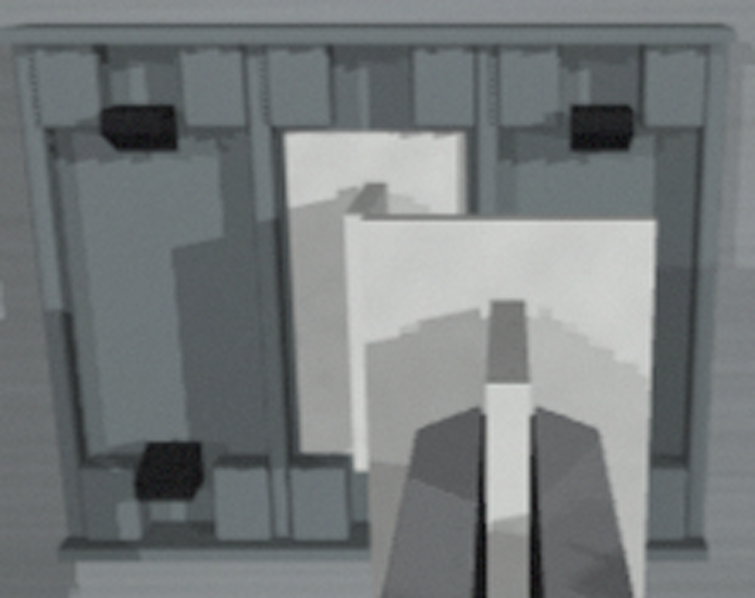

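The crop shows the held guide's plate top corners at (365,220) and (657,220), and its fin rear end at row 302 (base) and row 383 (top). The pattern plate corners are at (285,132) and (467,132), and the rear tabs at cols ~144 and ~602.

```bash
cat > fit2.py <<'E'
from h import *
import pickle
from scipy.optimize import least_squares
C=pickle.load(open("w2.pkl","rb"))
px=lambda c:np.array(c)/3.4+(128,122)
Bp=[((285,132),(-48,-25,11),1),((467,132),(-48,25,11),1),((345,215),(-34,-3,54),1),((365,215),(-34,3,54),1),((112,150),(-46,-70,16),0),((176,150),(-46,-54,16),0),((572,150),(-46,54,16),0),((632,150),(-46,70,16),0),((355,470),(34,-3,54),1)]
def rb(x):
    A=R.from_euler("z",x[2]).as_matrix();r=[]
    for c,b,w in Bp:
        d=proj(C,np.r_[x[:2],0]+A@np.array(b)/1000)-px(c);r+=[d[0],d[1]*w]
    return np.array(r)
b=least_squares(rb,[.442,-.14,0],loss="soft_l1").x
if __name__=="__main__": print("bin",b,np.round(rb(b),1))
Gp=[((365,220),(-48,-25,5)),((657,220),(-48,25,5)),((490,302),(-34,-3,5)),((525,302),(-34,3,5)),((487,383),(-34,-3,48)),((530,383),(-34,3,48)),((365,214),(-48,-25,0)),((657,214),(-48,25,0))]
def rg(x):
    A=R.from_euler("ZYX",[x[3],x[4],x[7]]).as_matrix();r=[]
    for c,q in Gp+[((368,590),(x[5]*1e3,-25,5)),((645,598),(x[6]*1e3,25,5))]:
        r+=list(proj(C,x[:3]+A@np.array(q)/1000)-px(c))
    return np.array(r+[x[7]*30])
g=least_squares(rg,[.44,-.1,.14,0,0,.02,.02,0]).x
if __name__=="__main__":
    print("guide",g,np.round(rg(g),1))
    t,A=pickle.load(open("p2.pkl","rb")) if 0 else (np.array([.4322,-.101,.1639]),None);print("guide-tcp",g[:3]-t)
E
python3 fit2.py
```

```text
bin [ 0.4412 -0.1363 -0.0068] [-0.2 -0.  -0.4  0.1 -0.  -0.2  1.4 -0.2  1.2 -0.  -0.3 -0.  -0.2 -0.
 -0.5 -0.  -0.2  0.4]
guide [ 0.4385 -0.0998  0.1347 -0.0116 -0.0287  0.0207  0.0219  0.0056] [-1.2 -0.2  0.5  0.4  0.5 -0.3  0.5 -0.2 -0.2 -0.1  0.3 -0.  -0.1 -0.
 -0.5  0.6  0.6 -0.  -0.3 -0.   0.2]
guide-tcp [ 0.0063  0.0012 -0.0292]
```

Request:
{"method": "servo_tool", "body": {"plan": [[-0.02,-0.4,0.1,0,0.01,0,0],[-0.02,-0.8,0.2,0,0.01,0,0],[-0.02,-0.98,0.5,0,0.01,0,0],[-0.02,-0.98,0.8,0,0.01,0,0],[-0.02,-0.98,0.8,0,0.01,0,0],[-0.02,-0.98,0.8,0,0.01,0,0]]}}

```text
time: 5.37
tool_pos: [0.4338, -0.1974, 0.0841]
ee_rot: [3.139, -0.034, 3.14]
wrist_force: [-0.4, -0.5, -0.6]
width: 0.0059
finger_force: 30.0
```

```bash
python3 - <<'E'
from h import *
o=robot.get_obs();print(o["tool_pos"],o["ee_rot"],o["wrist_force"],o["wrist_torque"])
E
```

```text
[ 0.4338 -0.1974  0.0841] [ 3.1391 -0.0338  3.1396] [-0.3736 -0.4649 -0.622 ] [-0.0655 -0.0105 -0.0173]
```

Request:
{"method": "servo_tool", "body": {"plan": [[-0.01,-0.02,0.1,0,0,0,0],[-0.01,-0.02,0.2,0,0,0,0],[-0.01,-0.02,0.3,0,0,0,0],[-0.01,-0.02,0.3,0,0,0,0]]}}

```text
time: 5.7
tool_pos: [0.4348, -0.2006, 0.0548]
ee_rot: [-3.141, -0.03, 3.14]
wrist_force: [-0.1, 0.3, -0.6]
width: 0.0061
finger_force: 30.0
```

Request:
{"method": "servo_tool", "body": {"plan": [[0,0,0.03,0,0,0,0],[0,0,0.06,0,0,0,0],[0,0,0.06,0,0,0,0]]}}

```text
time: 5.95
tool_pos: [0.435, -0.2008, 0.0512]
ee_rot: [-3.141, -0.029, 3.139]
wrist_force: [-2.8, 1.6, 5.2]
width: 0.0057
finger_force: 30.0
```

Request:
{"method": "servo_tool", "body": {"plan": [[0.01,0.01,0.03,0,0,0,0],[0.01,0.01,0.06,0,0,0,0],[0.01,0.01,0.06,0,0,0,0]]}}

```text
time: 6.2
tool_pos: [0.4339, -0.2006, 0.0456]
ee_rot: [-3.139, -0.029, 3.139]
wrist_force: [-3.6, -0.1, 6.5]
width: 0.006
finger_force: 30.0
```

Request:
{"method": "servo_tool", "body": {"plan": [[0,0,0.03,0,0,0,0],[0,0,0.06,0,0,0,0],[0,0,0.06,0,0,0,0]]}}

```text
time: 6.45
tool_pos: [0.4342, -0.2007, 0.0417]
ee_rot: [-3.139, -0.028, 3.139]
wrist_force: [-5.0, 2.1, 15.6]
width: 0.006
finger_force: 30.0
```

Request:
{"method": "servo_tool", "body": {"plan": [[0.01,0,0.03,0,0,0,0],[0.01,0,0.05,0,0,0,0],[0.01,0,0.05,0,0,0,0]]}}

```text
time: 6.7
tool_pos: [0.4345, -0.2008, 0.0413]
ee_rot: [-3.139, -0.025, 3.139]
wrist_force: [-8.6, 7.5, 35.2]
width: 0.0056
finger_force: 30.0
```

Request:
{"method": "servo_tool", "body": {"plan": [[0,0,0.02,0,0,0,0],[0,0,0.04,0,0,0,0],[0,0,0.04,0,0,0,0]]}}

```text
time: 6.95
tool_pos: [0.4363, -0.2008, 0.0386]
ee_rot: [-3.138, -0.02, 3.139]
wrist_force: [-8.9, 8.1, 38.3]
width: 0.0059
finger_force: 30.0
```

Request:
{"method": "servo_tool", "body": {"plan": [[0,0,-0.06,0,0,0,0],[0.02,0.02,-0.06,0,0,0,0],[0.02,0.02,-0.06,0,0,0,0]]}}

```text
time: 7.2
tool_pos: [0.4331, -0.1998, 0.039]
ee_rot: [-3.136, -0.022, 3.139]
wrist_force: [-0.6, -1.1, 12.2]
width: 0.0059
finger_force: 30.0
```

```bash
python3 - <<'E'
from h import *
import pickle
C=cam("wrist");im=robot.snapshot("wrist");pickle.dump(C,open("w3.pkl","wb"))
cv2.imwrite("pics/w3f.png",im[:,:,::-1])
print(proj(C,[.441,-.198,.006]))
cv2.imwrite("pics/w3.png",cv2.resize(im[110:320,170:450,::-1],None,fx=2.85,fy=2.85,interpolation=cv2.INTER_CUBIC))
o=robot.get_obs();print(o["tool_pos"],o["ee_rot"],o["wrist_force"],o["wrist_torque"])
E
```

```text
[277.0286 257.8347]
[ 0.4332 -0.1998  0.039 ] [-3.1361 -0.0221  3.1387] [-0.1433 -0.7771 11.987 ] [-0.0605 -0.2487 -0.0646]
```

View pics/w3.png

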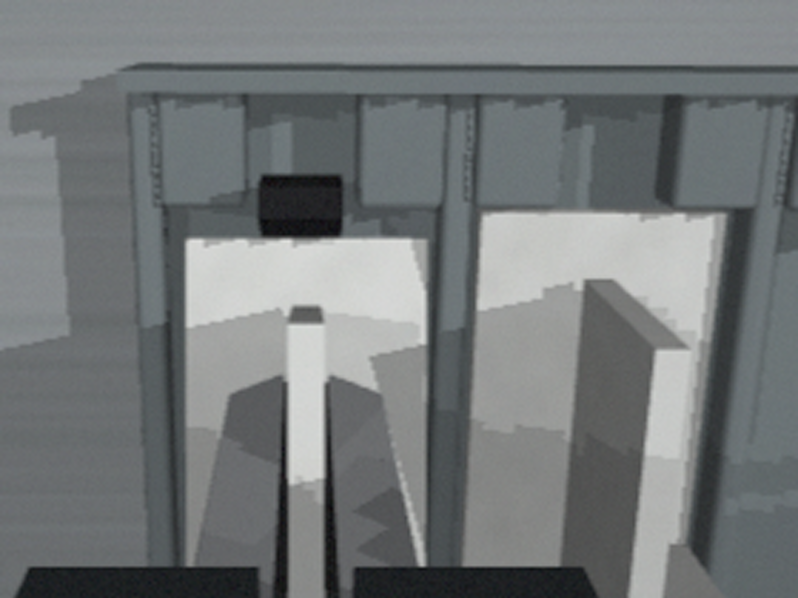

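The close-up shows the rear plate edge of the held guide at row 238, against row 212 for the pattern's. So it sits too far forward and is not yet under the rear tab at (300,205). I'll put numbers on that.

```bash
python3 - <<'E'
from h import *
import pickle
C=pickle.load(open("w3.pkl","rb"));f=lambda c:np.array(c)/2.85+(170,110)
for c in [(480,212),(725,212)]: print("pat",atz("w",f(c),.011,C))
for z in (.011,.016,.021):
    print(z,[atz("w",f(c),z,C) for c in [(186,238),(428,238)]])
print("fin top",[atz("w",f(c),.054,C) for c in [(655,348),(690,348)]])
for z in (.054,.059,.064): print("fin held",z,[atz("w",f(c),z,C) for c in [(288,322),(325,322)]])
print("fin base",[atz("w",f((305,307)),z,C) for z in(.011,.016,.021)])
E
```

```text
pat [ 0.3925 -0.1623  0.011 ]
pat [ 0.3925 -0.1125  0.011 ]
0.011 [array([ 0.3979, -0.2224,  0.011 ]), array([ 0.3979, -0.1727,  0.011 ])]
0.016 [array([ 0.3967, -0.2217,  0.016 ]), array([ 0.3967, -0.1733,  0.016 ])]
0.021 [array([ 0.3955, -0.2211,  0.021 ]), array([ 0.3955, -0.1739,  0.021 ])]
fin top [array([ 0.4062, -0.1403,  0.054 ]), array([ 0.4062, -0.1346,  0.054 ])]
fin held 0.054 [array([ 0.4018, -0.2005,  0.054 ]), array([ 0.4018, -0.1945,  0.054 ])]
fin held 0.059 [array([ 0.4001, -0.2004,  0.059 ]), array([ 0.4001, -0.1946,  0.059 ])]
fin held 0.064 [array([ 0.3984, -0.2003,  0.064 ]), array([ 0.3984, -0.1946,  0.064 ])]
fin base [array([ 0.4128, -0.1979,  0.011 ]), array([ 0.4112, -0.1979,  0.016 ]), array([ 0.4096, -0.1979,  0.021 ])]
```

Request:
{"method": "servo_tool", "body": {"plan": [[0,0,-0.15,0,0,0,0],[0,0,-0.3,0,0.04,0,0],[0,0,-0.4,0,0.1,0,0],[0,0,-0.4,0,0.16,0,0],[0,0,-0.4,0,0.16,0,0],[0,0,-0.4,0,0.16,0,0]]}}

```text
time: 7.75
tool_pos: [0.4314, -0.1973, 0.0733]
ee_rot: [3.14, -0.283, 3.141]
wrist_force: [-0.1, 0.2, -1.6]
width: 0.0058
finger_force: 30.0
```

```bash
python3 - <<'E'
from h import *
import pickle
C=cam("wrist");im=robot.snapshot("wrist");pickle.dump(C,open("w4.pkl","wb"))
cv2.imwrite("pics/w4f.png",im[:,:,::-1])
cv2.imwrite("pics/w4.png",cv2.resize(im[110:320,170:450,::-1],None,fx=2.85,fy=2.85,interpolation=cv2.INTER_CUBIC))
o=robot.get_obs();print(o["tool_pos"],o["ee_rot"],o["wrist_force"],o["wrist_torque"])
E
```

```text
[ 0.4307 -0.1973  0.0736] [ 3.1405 -0.2826  3.1398] [-0.8758  0.3062 -1.1338] [ 0.0493 -0.1393  0.0103]
```

View pics/w4.png

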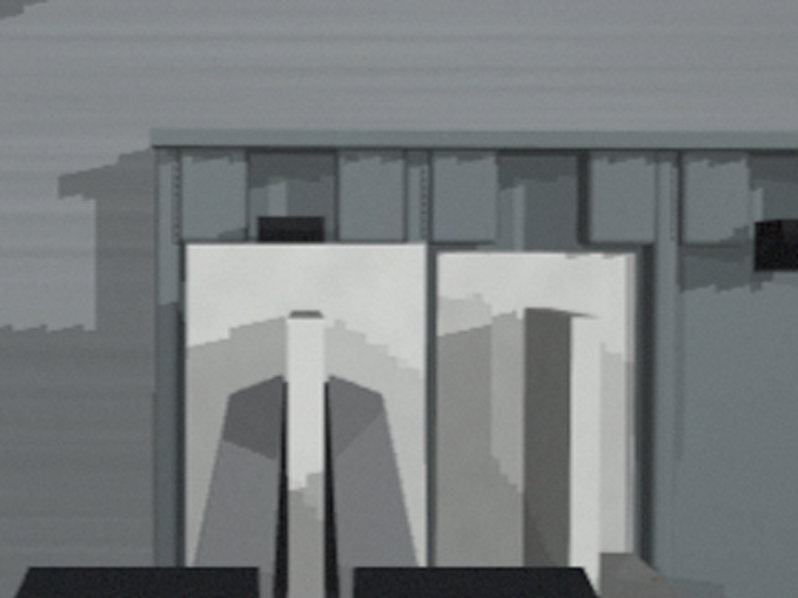

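The guide came up with the gripper and is centred over pocket 1, with its rear plate edge at row 243 and its fin end at rows 311–319.

```bash
cat > fit4.py <<'E'
from h import *
import pickle
from scipy.optimize import least_squares
C=pickle.load(open("w4.pkl","rb"));px=lambda c:np.array(c)/2.85+(170,110)
Gp=[((186,243),(-48,-25,5)),((427,243),(-48,25,5)),((291,311),(-34,-3,5)),((322,311),(-34,3,5)),((287,319),(-34,-3,48)),((326,319),(-34,3,48))]
def rg(x):
    A=R.from_euler("ZYX",[x[3],x[4],x[5]]).as_matrix();r=[]
    for c,q in Gp: r+=list(proj(C,x[:3]+A@np.array(q)/1000)-px(c))
    return np.array(r+[x[5]*30])
g=least_squares(rg,[.44,-.2,.05,0,0,0]).x
print("guide",g,np.round(rg(g),1))
p,r=now();A=R.from_euler("ZYX",[g[3],g[4],g[5]]).as_matrix();print("tcp in guide frame",A.T@(p-g[:3]))
E
python3 fit4.py
```

```text
guide [ 0.4396 -0.1951  0.05   -0.0002 -0.018   0.0035] [-0.1  0.1  0.1  0.1  0.3 -0.  -0.4 -0.   0.3 -0.  -0.3 -0.   0.1]
tcp in guide frame [-0.0084 -0.0022  0.0237]
```

Request:
{"method": "servo_tool", "body": {"plan": [[-0.04,-0.04,0.1,0,0.012,0,0],[-0.07,-0.04,0.2,0,0.012,0,0],[-0.08,-0.04,0.23,0,0.012,0,0],[-0.08,-0.04,0.23,0,0.012,0,0],[-0.08,-0.04,0.23,0,0.012,0,0]]}}

```text
time: 8.22
tool_pos: [0.4321, -0.2016, 0.0504]
ee_rot: [3.142, -0.3, 3.139]
wrist_force: [1.0, 0.5, -1.8]
width: 0.0055
finger_force: 30.0
```

Request:
{"method": "servo_tool", "body": {"plan": [[-0.006,0,0.02,0,0,0,0],[-0.012,0,0.04,0,0,0,0],[-0.012,0,0.04,0,0,0,0]]}}

```text
time: 8.47
tool_pos: [0.4324, -0.2022, 0.047]
ee_rot: [-3.14, -0.3, 3.138]
wrist_force: [0.6, -1.5, 3.6]
width: 0.0059
finger_force: 30.0
```

Request:
{"method": "servo_tool", "body": {"plan": [[-0.006,0,0.02,0,0,0,0],[-0.009,0,0.03,0,0,0,0],[-0.009,0,0.03,0,0,0,0]]}}

```text
time: 8.72
tool_pos: [0.4326, -0.2023, 0.0442]
ee_rot: [-3.14, -0.3, 3.138]
wrist_force: [0.4, -0.2, 5.6]
width: 0.006
finger_force: 30.0
```

Request:
{"method": "servo_tool", "body": {"plan": [[0,0,0,0,0,0,30],[0,0,0,0,0,0,30],[0,0,0,0,0,0,30],[0.01,0,-0.05,0,0,0,30],[0.01,0,-0.05,0,0,0,30]]}}

```text
time: 9.13
tool_pos: [0.433, -0.2019, 0.0484]
ee_rot: [-3.141, -0.301, 3.139]
wrist_force: [0.0, 0.5, 0.4]
width: 0.0294
finger_force: 0.0
```

```bash
python3 - <<'E'
from h import *
path(([.4405,-.2018,.049],Rt(-.006,0)))
E
```

```text
[-0.07, 0.002, -0.027, -0.001, -0.191, 0.002]
```

Rotate level, grip at centre, then press.

Request:
{"method": "servo_tool", "body": {"plan": [[-0.07,0,-0.03,0,-0.08,0,30],[-0.07,0,-0.03,0,-0.15,0,30],[-0.07,0,-0.03,0,-0.19,0,30],[-0.07,0,-0.03,0,-0.19,0,30],[-0.07,0,-0.03,0,-0.19,0,0],[-0.07,0,-0.03,0,-0.19,0,0],[-0.07,0,-0.03,0,-0.19,0,0],[-0.07,0,-0.03,0,-0.19,0,0],[-0.07,0,-0.03,0,-0.19,0,0]]}}

```text
time: 9.88
tool_pos: [0.4411, -0.2021, 0.0488]
ee_rot: [-3.141, -0.003, 3.14]
wrist_force: [-0.3, -0.1, 0.5]
width: 0.0058
finger_force: 30.0
```

Request:
{"method": "servo_tool", "body": {"plan": [[0,0,0.03,0,0,0,0],[0,0,0.06,0,0,0,0],[0,0,0.06,0,0,0,0]]}}

```text
time: 10.13
tool_pos: [0.442, -0.2027, 0.0443]
ee_rot: [-3.139, 0.0, 3.139]
wrist_force: [-0.4, -0.3, 4.2]
width: 0.0058
finger_force: 30.0
```

Request:
{"method": "servo_tool", "body": {"plan": [[0,0,0.03,0,0,0,0],[0,0,0.06,0,0,0,0],[0,0,0.06,0,0,0,0]]}}

```text
time: 10.38
tool_pos: [0.4398, -0.2015, 0.0359]
ee_rot: [3.141, -0.005, 3.139]
wrist_force: [-0.0, -0.5, -2.2]
width: 0.0061
finger_force: 30.0
```

Request:
{"method": "servo_tool", "body": {"plan": [[0,0,0.03,0,0,0,0],[0,0,0.04,0,0,0,0],[0,0,0.04,0,0,0,0]]}}

```text
time: 10.63
tool_pos: [0.4404, -0.2015, 0.0351]
ee_rot: [3.141, -0.003, 3.139]
wrist_force: [-5.2, 3.6, 15.3]
width: 0.0058
finger_force: 30.0
```

Request:
{"method": "servo_tool", "body": {"plan": [[0,0,0.02,0,0,0,0],[0,0,0.03,0,0,0,0],[0,0,0.03,0,0,0,0]]}}

```text
time: 10.88
tool_pos: [0.4404, -0.2015, 0.0351]
ee_rot: [3.141, -0.003, 3.139]
wrist_force: [-11.0, 8.0, 29.9]
width: 0.0059
finger_force: 30.0
```

Request:
{"method": "servo_tool", "body": {"plan": [[0,0,-0.05,0,0,0,0],[0,0,-0.09,0,0,0,0],[0,0,-0.09,0,0,0,0]]}}

```text
time: 11.13
tool_pos: [0.4399, -0.2014, 0.0373]
ee_rot: [3.141, -0.004, 3.139]
wrist_force: [0.6, 0.4, -1.7]
width: 0.0058
finger_force: 30.0
```

```bash
sed -i 's/-.008,0,n/0,0,n/' g.py; python3 - <<'E'
from fit import *
# target guide 2 (left_b at +y): pose above rack, from over the bin
o,B=pose(s,2);Q=B@np.array([[-1,0,0],[0,1,0],[0,0,-1]])
f=lambda n:o+B@np.array([0,0,n])
print(f(.09));p,r=now()
path(([.441,-.2015,.13],r),([.47,-.10,.19],r),([.52,-.01,.22],Q),([.565,.08,.175],Q),(f(.09),Q),(f(.027),Q))
E
```

```text
[0.5946 0.1088 0.119 ]
[-0.007, -0.0, -0.928, 0.0, 0.0, 0.0]
[-0.285, 1.016, -0.6, 0.0, 0.0, 0.0]
[-0.496, 0.902, -0.301, 0.019, -0.391, 0.058]
[-0.037, 0.94, 0.575, 0.0, 0.0, 0.0]
[0.103, 0.315, 0.611, 0.0, 0.0, 0.0]
[-0.0, 0.0, 0.63, 0.0, 0.0, 0.0]
```

Request:
{"method": "servo_tool", "body": {"plan": [[0,0,0.01,0,0,0,30],[0,0,0.01,0,0,0,30],[0,0,0.01,0,0,0,30],[0,0,-0.3,0,0,0,30],[0,0,-0.7,0,0,0,30],[0,0,-0.93,0,0,0,30],[0,0,-0.93,0,0,0,30]]}}

```text
time: 11.72
tool_pos: [0.444, -0.2039, 0.1387]
ee_rot: [-3.135, 0.008, 3.139]
wrist_force: [1.5, -1.9, 0.3]
width: 0.0299
finger_force: 0.0
```

```bash
python3 - <<'E'
from h import *
import pickle
C=cam("wrist");im=robot.snapshot("wrist");pickle.dump(C,open("w5.pkl","wb"))
cv2.imwrite("pics/w5f.png",im[:,:,::-1]);g=im.min(2)
# white plate rear edge: columns at pocket1 and pattern, first bright row
for n,y in(("held",-.1995),("pat",-.1375)):
    u0=int(proj(C,[.395,y,.011])[0])
    for du in(-18,-14,14,18):
        v=int(proj(C,[.3925,y,.011])[1]);col=g[v-20:v+30,u0+du].astype(int)
        k=int(np.argmax(np.diff(col)))+v-20+.5;print(n,u0+du,k,atz("",(u0+du,k),.011,C)[0],col.max())
E
```

```text
held 262 151.5 0.3989126190959252 206
held 266 141.5 0.3904453866013061 206
held 294 144.5 0.3929844382866893 207
held 298 142.5 0.3913025099253009 210
pat 335 143.5 0.39216275788842436 206
pat 339 143.5 0.3921648127954385 206
pat 367 169.5 0.41455450350575224 207
pat 371 143.5 0.3921812418459424 209
```

Request:
{"method": "servo_tool", "body": {"plan": [[-0.28,0.4,-0.6,0,0,0,40],[-0.28,0.8,-0.6,0,0,0,40],[-0.28,1,-0.6,0,0,0,40],[-0.28,1,-0.6,0,0,0,40]]}}

```text
time: 12.1
tool_pos: [0.4703, -0.0967, 0.1932]
ee_rot: [3.139, 0.0, -3.138]
wrist_force: [-0.6, -0.7, -0.0]
width: 0.0397
finger_force: 0.0
```

Request:
{"method": "servo_tool", "body": {"plan": [[-0.5,0.9,-0.3,0.02,-0.39,0.06,40],[-0.5,0.9,-0.3,0.02,-0.39,0.06,40],[-0.5,0.9,-0.3,0.02,-0.39,0.06,40],[-0.5,0.9,-0.3,0.02,-0.39,0.06,40],[-0.5,0.9,-0.3,0.02,-0.39,0.06,40],[-0.5,0.9,-0.3,0.02,-0.39,0.06,40]]}}

```text
time: 12.6
tool_pos: [0.5121, -0.0105, 0.2106]
ee_rot: [-3.14, 0.596, 3.043]
wrist_force: [-1.8, 0.4, -2.5]
width: 0.0396
finger_force: 0.0
```

Request:
{"method": "servo_tool", "body": {"plan": [[-0.04,0.94,0.5,0,0,0,40],[-0.04,0.94,0.5,0,0,0,40],[-0.04,0.94,0.5,0,0,0,40],[-0.04,0.94,0.5,0,0,0,40]]}}

```text
time: 12.93
tool_pos: [0.5609, 0.0805, 0.1789]
ee_rot: [-3.138, 0.602, 3.047]
wrist_force: [-0.2, -1.0, -0.0]
width: 0.0399
finger_force: 0.0
```

```bash
python3 g.py 2
```

```text
[0.6305 0.1052 0.0674]
[0.085, 0.316, 0.667, -0.001, -0.005, 0.001]
[-0.0, 0.0, 0.63, 0.0, 0.0, 0.0]
```

Request:
{"method": "servo_tool", "body": {"plan": [[0.085,0.3,0.35,0,-0.005,0,40],[0.085,0.3,0.67,0,-0.005,0,40],[0.085,0.3,0.67,0,-0.005,0,40],[0.085,0.3,0.67,0,-0.005,0,40]]}}

```text
time: 13.27
tool_pos: [0.5943, 0.1035, 0.1193]
ee_rot: [-3.135, 0.611, 3.044]
wrist_force: [0.8, -1.2, 1.0]
width: 0.0401
finger_force: 0.0
```

Request:
{"method": "servo_tool", "body": {"plan": [[0,0,0.3,0,0,0,40],[0,0,0.5,0,0,0,40],[0,0,0.63,0,0,0,40],[0,0,0.63,0,0,0,40],[0,0,0.63,0,0,0,0],[0,0,0.63,0,0,0,0],[0,0,0.63,0,0,0,0],[0,0,0.63,0,0,0,0],[0,0,0.63,0,0,0,0]]}}

```text
time: 14.02
tool_pos: [0.6314, 0.1011, 0.073]
ee_rot: [-3.14, 0.62, 3.042]
wrist_force: [-0.1, 0.7, -0.0]
width: 0.0099
finger_force: 0.0
```

Request:
{"method": "servo_tool", "body": {"plan": [[0,0,-0.3,0,0,0,0],[0,0,-0.6,0,0,0,0],[0,0,-0.9,0,0,0,0],[0,0,-0.9,0,0,0,0]]}}

```text
time: 14.35
tool_pos: [0.5801, 0.1074, 0.1516]
ee_rot: [3.141, 0.628, 3.042]
wrist_force: [1.1, 1.1, -0.5]
width: 0.0054
finger_force: 30.0
```

```bash
python3 - <<'E'
from h import *
Q=Rt(-.006,0)
path(([.50,.05,.22],Q),([.45,-.04,.18],Q),([.4405,-.078,.13],Q))
E
```

```text
[0.197, -0.65, -0.989, -0.018, 0.399, -0.057]
[0.495, -0.903, 0.4, 0.0, 0.0, 0.0]
[0.093, -0.381, 0.5, 0.0, 0.0, 0.0]
```

Request:
{"method": "servo_tool", "body": {"plan": [[0.2,-0.65,-0.98,-0.02,0.4,-0.06,0],[0.2,-0.65,-0.98,-0.02,0.4,-0.06,0],[0.2,-0.65,-0.98,-0.02,0.4,-0.06,0],[0.2,-0.65,-0.98,-0.02,0.4,-0.06,0],[0.2,-0.65,-0.98,-0.02,0.4,-0.06,0],[0.2,-0.65,-0.98,-0.02,0.4,-0.06,0],[0.2,-0.65,-0.98,-0.02,0.4,-0.06,0]]}}

```text
time: 14.93
tool_pos: [0.5019, 0.0484, 0.2113]
ee_rot: [-3.141, -0.014, 3.138]
wrist_force: [-0.2, -0.3, -1.8]
width: 0.0057
finger_force: 30.0
```

Request:
{"method": "servo_tool", "body": {"plan": [[0.5,-0.9,0.4,0,0,0,0],[0.5,-0.9,0.4,0,0,0,0],[0.5,-0.9,0.4,0,0,0,0],[0.5,-0.9,0.4,0,0,0,0]]}}

```text
time: 15.27
tool_pos: [0.4455, -0.0432, 0.1701]
ee_rot: [-3.14, -0.016, 3.135]
wrist_force: [0.1, -0.3, -1.4]
width: 0.0056
finger_force: 30.0
```

```bash
python3 - <<'E'
from h import *
import pickle
C=cam("wrist");im=robot.snapshot("wrist");pickle.dump(C,open("w4.pkl","wb"))
cv2.imwrite("pics/w6f.png",im[:,:,::-1])
cv2.imwrite("pics/w6.png",cv2.resize(im[110:320,170:450,::-1],None,fx=2.85,fy=2.85,interpolation=cv2.INTER_CUBIC))
o=robot.get_obs();print(o["tool_pos"],o["ee_rot"],o["wrist_force"],o["wrist_torque"],o["width"])
E
```

```text
[ 0.4472 -0.0417  0.1716] [ 3.1415 -0.0132  3.1354] [ 1.0567 -0.0001 -1.3384] [ 0.0399  0.0061 -0.0134] 0.005664175630884343
```

View pics/w6.png

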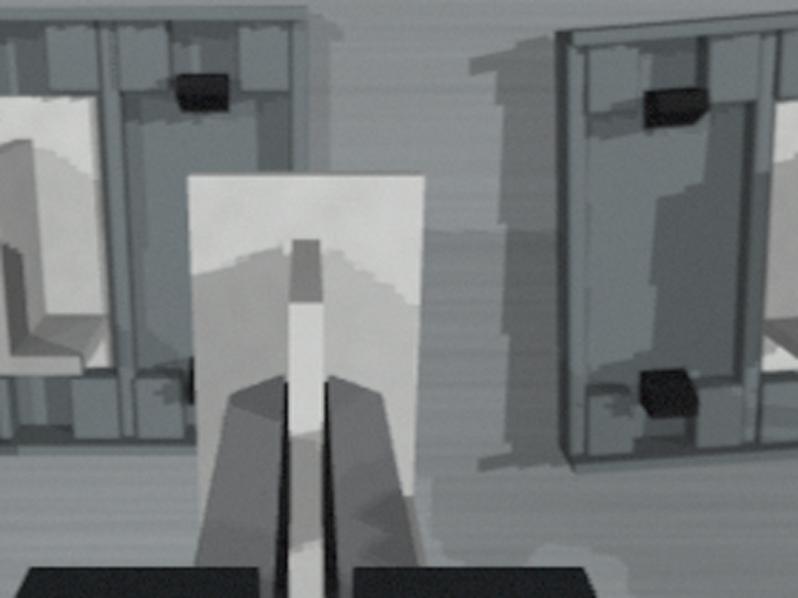

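The held guide hangs straight: plate rear corners at (188,178) and (424,178), fin rear end from row 240 (base) to 302 (top). The right bin's pocket 1 tabs show at (676,107) and (668,392).

```bash
sed -i 's/^Gp=.*/Gp=[((188,178),(-48,-25,5)),((424,178),(-48,25,5)),((291,240),(-34,-3,5)),((320,240),(-34,3,5)),((288,302),(-34,-3,48)),((324,302),(-34,3,48))]/' fit4.py; python3 fit4.py; python3 - <<'E'
from h import *
import pickle
C=pickle.load(open("w4.pkl","rb"));px=lambda c:np.array(c)/2.85+(170,110)
for n,c,z in [("Ltab2 rear",(203,100),.018),("R tab1 rear",(676,115),.018),("R tab1 front",(668,385),.018),("R tab1 rear top edge",(677,88),.027),("L tab2 rear top edge",(203,74),.027),("Lpat plate rear r",(97,97),.011)]: print(n,atz("",px(c),z,C))
E
```

```text
guide [ 0.4475 -0.0412  0.1265 -0.0065  0.0072 -0.0009] [ 0.1 -0.4 -0.2 -0.3  0.3  0.3 -0.1  0.3  0.2  0.  -0.3  0.  -0. ]
tcp in guide frame [-0.0006 -0.0005  0.0451]
Ltab2 rear [ 0.3941 -0.0743  0.018 ]
R tab1 rear [0.3998 0.0802 0.018 ]
R tab1 front [0.4948 0.0869 0.018 ]
R tab1 rear top edge [0.3904 0.0762 0.027 ]
L tab2 rear top edge [ 0.3852 -0.0731  0.027 ]
Lpat plate rear r [ 0.3936 -0.1103  0.011 ]
```

Request:
{"method": "servo_tool", "body": {"plan": [[0.07,-0.36,0,0,0,0,0],[0.07,-0.36,0.3,0,0,0,0],[0.07,-0.36,0.6,0,0,0,0],[0.07,-0.36,0.9,0,0,0,0],[0.07,-0.36,0.9,0,0,0,0],[0.07,-0.36,0.9,0,0,0,0]]}}

```text
time: 15.82
tool_pos: [0.4404, -0.0756, 0.0828]
ee_rot: [3.141, -0.013, 3.14]
wrist_force: [0.6, 0.1, -0.4]
width: 0.006
finger_force: 30.0
```

```bash
python3 - <<'E'
from h import *
o=robot.get_obs();print(o["ee_rot"]);path(([.4405,-.0775,.069],Rt(-.006,0)))
E
```

```text
[ 3.1406 -0.0133  3.1399]
[-0.002, -0.02, 0.138, 0.001, -0.008, 0.003]
```

Request:
{"method": "servo_tool", "body": {"plan": [[0,-0.02,0.07,0,0,0,0],[0,-0.02,0.14,0,0,0,0],[0,-0.02,0.14,0,0,0,0]]}}

```text
time: 16.07
tool_pos: [0.4422, -0.0787, 0.0705]
ee_rot: [-3.141, -0.008, 3.139]
wrist_force: [0.3, -1.3, 0.3]
width: 0.006
finger_force: 30.0
```

Request:
{"method": "servo_tool", "body": {"plan": [[0,0,0.03,0,0,0,0],[0,0,0.06,0,0,0,0],[0,0,0.06,0,0,0,0]]}}

```text
time: 16.32
tool_pos: [0.4421, -0.0789, 0.066]
ee_rot: [-3.141, -0.008, 3.139]
wrist_force: [-3.0, 1.2, 5.8]
width: 0.0056
finger_force: 30.0
```

Request:
{"method": "servo_tool", "body": {"plan": [[0,0,0.03,0,0,0,0],[0,0,0.06,0,0,0,0],[0,0,0.06,0,0,0,0]]}}

```text
time: 16.57
tool_pos: [0.4416, -0.0789, 0.0599]
ee_rot: [-3.141, -0.009, 3.139]
wrist_force: [-3.2, 0.5, 5.9]
width: 0.0058
finger_force: 30.0
```

Request:
{"method": "servo_tool", "body": {"plan": [[0.015,0.01,0.02,0,0,0,0],[0.015,0.01,0.05,0,0,0,0],[0.015,0.01,0.05,0,0,0,0]]}}

```text
time: 16.82
tool_pos: [0.4406, -0.0786, 0.0564]
ee_rot: [-3.139, -0.008, 3.139]
wrist_force: [-4.1, -0.6, 12.0]
width: 0.0059
finger_force: 30.0
```

Request:
{"method": "servo_tool", "body": {"plan": [[0,0,0.03,0,0,0,0],[0,0,0.05,0,0,0,0],[0,0,0.05,0,0,0,0]]}}

```text
time: 17.07
tool_pos: [0.4434, -0.079, 0.0537]
ee_rot: [-3.138, -0.001, 3.139]
wrist_force: [-1.5, 0.8, 16.9]
width: 0.0058
finger_force: 30.0
```

Request:
{"method": "servo_tool", "body": {"plan": [[0.02,0,0.02,0,0.01,0,0],[0.02,0,0.04,0,0.01,0,0],[0.02,0,0.04,0,0.01,0,0]]}}

```text
time: 17.32
tool_pos: [0.4441, -0.0791, 0.0527]
ee_rot: [-3.138, -0.01, 3.139]
wrist_force: [-1.7, 2.3, 26.9]
width: 0.0056
finger_force: 30.0
```

```bash
cat > edge.py <<'E'
from h import *
import sys
yh,yp,tag=float(sys.argv[1]),float(sys.argv[2]),sys.argv[3]
C=cam("wrist");im=robot.snapshot("wrist");cv2.imwrite(f"pics/{tag}.png",im[:,:,::-1]);g=im.min(2).astype(int)
for n,y in(("held",yh),("pat",yp)):
    for dy in(-.018,-.014,.014,.018):
        u,v=proj(C,[.393,y+dy,.011]).astype(int);col=g[v-12:v+25,u]
        k=int(np.argmax(np.diff(col)))+v-12+1;print(n,dy,"rear edge x",atz("",(u,k-.5),.011,C)[0].round(4),np.diff(col).max())
    v=int(proj(C,[.400,y,.011])[1]);u0=int(proj(C,[.4,y,.011])[0]);row=g[v,max(u0-75,0):u0+75];w=np.where(row>180)[0]+max(u0-75,0);
    print(n,"width px",w.min() if len(w) else None,w.max() if len(w) else None,atz("",(w.min(),v),.011,C)[1],atz("",(w.max()+1,v),.011,C)[1])
o=robot.get_obs();print(o["tool_pos"],o["ee_rot"],o["wrist_force"],o["wrist_torque"])
E
python3 edge.py -.0755 -.1375 w7
```

```text
held -0.018 rear edge x 0.4016 48
held -0.014 rear edge x 0.4016 48
held 0.014 rear edge x 0.4017 46
held 0.018 rear edge x 0.4017 62
held width px 204 216 -0.12222827834916884 -0.114214486996456
pat -0.018 rear edge x 0.3923 61
pat -0.014 rear edge x 0.3929 41
pat 0.014 rear edge x 0.3929 41
pat 0.018 rear edge x 0.3929 54
pat width px 104 216 -0.1839352127703098 -0.114214486996456
[ 0.444  -0.0791  0.0527] [-3.1377 -0.0102  3.1387] [-2.1698  1.6564 26.6904] [0.4867 0.6278 0.0441]
```

Request:
{"method": "servo_tool", "body": {"plan": [[0,0,-0.12,0,0,0,0],[0,0,-0.24,0,0.03,0,0],[0.05,0.01,-0.26,0,0.07,0,0],[0.05,0.01,-0.26,0,0.07,0,0],[0.05,0.01,-0.26,0,0.07,0,0]]}}

```text
time: 17.78
tool_pos: [0.4339, -0.0767, 0.0703]
ee_rot: [-3.141, -0.134, 3.139]
wrist_force: [-0.5, -0.0, -1.5]
width: 0.0056
finger_force: 30.0
```

```bash
cat > edge2.py <<'E'
# held guide from plate/fin edges in the wrist picture, seen in the tool frame
from h import *
C=cam("wrist");im=robot.snapshot("wrist");cv2.imwrite("pics/w8.png",im[:,:,::-1]);g=cv2.GaussianBlur(im.min(2),(3,3),0).astype(int)
for u in (245,255,262,292,300,308):
    d=np.diff(g[120:260,u]);k=np.argsort(-np.abs(d))[:4];print("col",u,[(int(i)+120,int(d[i])) for i in sorted(k)])
u=278;d=np.diff(g[120:300,u]);k=np.argsort(-np.abs(d))[:7];print("fin col",u,[(int(i)+120,int(d[i])) for i in sorted(k)])
for v in (205,212,220):
    d=np.diff(g[v,215:345]);k=np.argsort(-np.abs(d))[:6];print("row",v,[(int(i)+215,int(d[i])) for i in sorted(k)])
o=robot.get_obs();print(o["tool_pos"],o["ee_rot"],o["wrist_force"],o["wrist_torque"])
E
python3 edge2.py
```

```text
col 245 [(175, 17), (176, 34), (177, 29), (209, -15)]
col 255 [(176, 40), (177, 34), (245, -21), (246, -20)]
col 262 [(176, 42), (177, 38), (242, -20), (243, -24)]
col 292 [(175, 23), (176, 47), (177, 39), (243, -30)]
col 300 [(176, 34), (177, 29), (245, -20), (246, -26)]
col 308 [(145, -12), (175, 18), (176, 34), (177, 29)]
fin col 278 [(175, 34), (176, 60), (177, 49), (198, -25), (199, -41), (206, 29), (207, 39)]
row 205 [(223, -27), (236, 45), (237, 49), (282, 26), (316, -49), (317, -37)]
row 212 [(223, -26), (224, -28), (236, 30), (237, 35), (316, -49), (317, -36)]
row 220 [(223, -25), (224, -30), (237, 36), (315, -27), (316, -46), (317, -24)]
[ 0.4332 -0.0766  0.0698] [-3.1415 -0.1353  3.1391] [ 0.9004 -0.6991 -0.6175] [-0.0385 -0.1758  0.0248]
```

```bash
cat > fit5.py <<'E'
from h import *
from scipy.optimize import least_squares
import sys
a=list(map(float,sys.argv[1:]))  # rear row, fin base row, fin top row, left col, right col, at row
C=cam("wrist")
def rg(x):
    A=R.from_euler("ZY",[x[3],x[4]]).as_matrix();P=lambda *q:proj(C,x[:3]+A@np.array(q)/1000)
    L,Rr=P(x[5]*1e3,-25,5),P(x[6]*1e3,25,5)
    return np.array([P(-48,-12,5)[1]-a[0],P(-48,12,5)[1]-a[0],P(-34,0,5)[1]-a[1],P(-34,0,48)[1]-a[2],L[0]-a[3],L[1]-a[5],Rr[0]-a[4],Rr[1]-a[5]])
p,r=now()
g=least_squares(rg,[p[0],p[1],p[2]-.03,0,0,-.03,-.03]).x
print("guide x y z yaw pitch(neg=nose up)",g[:5],np.abs(rg(g)).max());A=R.from_euler("ZY",g[3:5]).as_matrix();print("tcp",p,"in guide",A.T@(p-g[:3]))
E
python3 fit5.py 177 199.3 207.2 237.2 317.3 205
```

```text
guide x y z yaw pitch(neg=nose up) [ 0.4346 -0.0745  0.0306 -0.0012 -0.0481] 0.15109249779970924
tcp [ 0.4332 -0.0766  0.0698] in guide [ 0.0006 -0.0021  0.0393]
```

Request:
{"method": "servo_tool", "body": {"plan": [[-0.085,0,0,0,0.03,0,0],[-0.085,0,0.05,0,0.03,0,0],[-0.085,0,0.05,0,0.03,0,0]]}}

```text
time: 18.08
tool_pos: [0.4408, -0.0767, 0.0629]
ee_rot: [-3.141, -0.183, 3.139]
wrist_force: [2.5, -0.9, -1.7]
width: 0.0059
finger_force: 30.0
```

```bash
python3 edge2.py
```

```text
col 245 [(137, -17), (175, 19), (176, 45), (177, 43)]
col 255 [(175, 21), (176, 44), (177, 42), (245, -22)]
col 262 [(138, -24), (176, 43), (177, 43), (243, -23)]
col 292 [(138, -24), (176, 42), (177, 43), (243, -28)]
col 300 [(175, 19), (176, 45), (177, 43), (246, -25)]
col 308 [(138, -17), (175, 19), (176, 46), (177, 43)]
fin col 278 [(175, 34), (176, 66), (177, 59), (198, -26), (199, -41), (206, 29), (207, 38)]
row 205 [(222, -29), (236, 51), (237, 45), (282, 27), (316, -52), (317, -49)]
row 212 [(222, -30), (236, 44), (237, 30), (315, -30), (316, -53), (317, -40)]
row 220 [(222, -21), (236, 31), (237, 33), (315, -33), (316, -52), (317, -35)]
[ 0.441  -0.0767  0.0633] [-3.1414 -0.1816  3.139 ] [ 2.2322 -0.8516 -2.2772] [-0.0417 -0.5962 -0.027 ]
```

Request:
{"method": "servo_tool", "body": {"plan": [[-0.01,0,0.02,0,0,0,0],[-0.015,0,0.04,0,0,0,0],[-0.015,0,0.04,0,0,0,0]]}}

```text
time: 18.38
tool_pos: [0.4414, -0.0768, 0.0605]
ee_rot: [-3.141, -0.182, 3.139]
wrist_force: [-0.2, -0.5, 3.4]
width: 0.0056
finger_force: 30.0
```

```bash
python3 fit5.py 177.2 199.3 207.2 237 317.3 205
```

```text
guide x y z yaw pitch(neg=nose up) [ 0.441  -0.0748  0.0217 -0.0016 -0.0036] 0.3052567672395128
tcp [ 0.4414 -0.0768  0.0605] in guide [ 0.0005 -0.002   0.0389]
```

Request:
{"method": "servo_tool", "body": {"plan": [[0,0,0,0,0,0,30],[0,0,0,0,0,0,30],[0,0,0,0,0,0,30],[0,0,0,0,-0.07,0,30],[0,0,0,0,-0.116,0,30],[0,0,0,0,-0.116,0,30],[0,0,0,0,-0.116,0,30]]}}

```text
time: 18.97
tool_pos: [0.4407, -0.0766, 0.0597]
ee_rot: [-3.141, -0.002, 3.138]
wrist_force: [-0.0, 0.8, -0.2]
width: 0.0304
finger_force: 0.0
```

```bash
python3 - <<'E'
from h import *
path(([.4408,-.0772,.0485],Rt(-.006,0)))
E
```

```text
[-0.002, -0.006, 0.112, -0.0, -0.002, 0.002]
```

Request:
{"method": "servo_tool", "body": {"plan": [[0,0,0.06,0,0,0,30],[0,0,0.11,0,0,0,30],[0,0,0.11,0,0,0,30],[0,0,0.11,0,0,0,0],[0,0,0.11,0,0,0,0],[0,0,0.11,0,0,0,0],[0,0,0.11,0,0,0,0],[0,0,0.11,0,0,0,0],[0,0,0.11,0,0,0,0]]}}

```text
time: 19.72
tool_pos: [0.4417, -0.0768, 0.0489]
ee_rot: [-3.141, -0.001, 3.139]
wrist_force: [0.2, -1.2, 0.2]
width: 0.0059
finger_force: 30.0
```

Request:
{"method": "servo_tool", "body": {"plan": [[0,0,0.03,0,0,0,0],[0,0,0.06,0,0,0,0],[0,0,0.06,0,0,0,0]]}}

```text
time: 19.97
tool_pos: [0.4425, -0.0771, 0.0439]
ee_rot: [-3.14, 0.001, 3.139]
wrist_force: [-0.5, -0.9, 4.3]
width: 0.0059
finger_force: 30.0
```

Request:
{"method": "servo_tool", "body": {"plan": [[0,0,0.03,0,0,0,0],[0,0,0.06,0,0,0,0],[0,0,0.06,0,0,0,0]]}}

```text
time: 20.22
tool_pos: [0.4418, -0.077, 0.0373]
ee_rot: [-3.141, -0.0, 3.139]
wrist_force: [-0.6, -1.9, 2.5]
width: 0.0056
finger_force: 30.0
```

Request:
{"method": "servo_tool", "body": {"plan": [[0,0,0.03,0,0,0,0],[0,0,0.05,0,0,0,0],[0,0,0.05,0,0,0,0]]}}

```text
time: 20.47
tool_pos: [0.4419, -0.0769, 0.0334]
ee_rot: [-3.141, -0.0, 3.139]
wrist_force: [-3.9, 0.3, 11.6]
width: 0.006
finger_force: 30.0
```

Request:
{"method": "servo_tool", "body": {"plan": [[0,0,0.02,0,0,0,0],[0,0,0.03,0,0,0,0],[0,0,0.03,0,0,0,0]]}}

```text
time: 20.72
tool_pos: [0.442, -0.0769, 0.0334]
ee_rot: [-3.141, -0.001, 3.139]
wrist_force: [-10.7, 1.9, 28.2]
width: 0.006
finger_force: 30.0
```

```bash
python3 edge2.py
```

```text
col 245 [(131, 15), (170, 25), (171, 23), (205, -19)]
col 255 [(126, -20), (171, 22), (245, -23), (246, -21)]
col 262 [(180, 27), (181, 24), (242, -20), (243, -24)]
col 292 [(180, 26), (181, 19), (242, -23), (243, -31)]
col 300 [(170, 19), (171, 20), (245, -21), (246, -30)]
col 308 [(126, -12), (170, 33), (171, 43), (172, 22)]
fin col 278 [(157, -27), (180, 49), (181, 53), (182, 28), (195, -34), (219, 27), (220, 29)]
row 205 [(232, 34), (233, 44), (234, 26), (282, 22), (320, -29), (321, -20)]
row 212 [(233, 31), (234, 23), (282, 18), (283, 20), (319, -24), (320, -30)]
row 220 [(233, 29), (234, 25), (314, -16), (315, -16), (319, -21), (320, -21)]
[ 0.442  -0.0769  0.0334] [-3.1409 -0.0005  3.139 ] [-12.0503   1.9487  28.2494] [ 0.594   2.1057 -0.0032]
```

Guide 2 is home: the tab covers its rear edge between cols 262 and 292. I'll release and go for the right-hand guide.

Request:
{"method": "servo_tool", "body": {"plan": [[0,0,-0.06,0,0,0,30],[0,0,-0.06,0,0,0,30],[0,0,-0.06,0,0,0,30],[0,0,-0.3,0,0,0,30],[0,0,-0.7,0,0,0,40],[0,0,-1,0,0,0,40],[0,0,-1,0,0,0,40]]}}

```text
time: 21.35
tool_pos: [0.4452, -0.0777, 0.1345]
ee_rot: [-3.138, 0.01, 3.139]
wrist_force: [1.5, -0.5, 0.3]
width: 0.0395
finger_force: 0.0
```

```bash
python3 - <<'E'
from fit import *
o,B=pose(s,0);Q=B@np.array([[-1,0,0],[0,1,0],[0,0,-1]])
f=lambda n:o+B@np.array([0,0,n])-[0,.0018,0]
path(([.5,-.05,.2],Q),(f(.12),Q),(f(.08),Q))
E
```

```text
[-0.553, 0.277, -0.651, 0.016, -0.382, 0.061]
[-0.18, 0.098, 0.815, 0.0, 0.0, 0.0]
[0.0, -0.0, 0.4, 0.0, 0.0, 0.0]
```

Request:
{"method": "servo_tool", "body": {"plan": [[-0.55,0.28,-0.65,0.016,-0.38,0.06,40],[-0.55,0.28,-0.65,0.016,-0.38,0.06,40],[-0.55,0.28,-0.65,0.016,-0.38,0.06,40],[-0.55,0.28,-0.65,0.016,-0.38,0.06,40],[-0.55,0.28,-0.65,0.016,-0.38,0.06,40],[-0.55,0.28,-0.65,0.016,-0.38,0.06,40]]}}

```text
time: 21.85
tool_pos: [0.4909, -0.0471, 0.185]
ee_rot: [3.135, 0.586, 3.039]
wrist_force: [-0.8, -0.2, -1.9]
width: 0.0401
finger_force: 0.0
```

Request:
{"method": "servo_tool", "body": {"plan": [[-0.18,0.1,0.4,0,0,0,40],[-0.18,0.1,0.8,0,0,0,40],[-0.18,0.1,0.8,0,0,0,40],[-0.18,0.1,0.8,0,0,0,40]]}}

```text
time: 22.18
tool_pos: [0.5566, -0.0442, 0.1325]
ee_rot: [3.136, 0.585, 3.04]
wrist_force: [-0.6, -1.1, 0.6]
width: 0.0401
finger_force: 0.0
```

```bash
sed -i 's/n:o+B@np.array(\[0,0,n\])/n:o+B@np.array([-.001,0,n])-[0,.0018,0]/' g.py; python3 g.py 0
```

```text
[ 0.6145 -0.0514  0.0669]
[-0.107, -0.016, 0.24, 0.002, -0.016, 0.0]
[-0.0, 0.0, 0.63, 0.0, 0.0, 0.0]
```

Request:
{"method": "servo_tool", "body": {"plan": [[-0.11,-0.016,0.24,0,-0.016,0,30],[-0.11,-0.016,0.24,0,-0.016,0,30],[-0.11,-0.016,0.5,0,-0.016,0,30],[-0.11,-0.016,0.75,0,-0.016,0,30],[-0.11,-0.016,0.88,0,-0.016,0,30],[-0.11,-0.016,0.88,0,-0.016,0,30],[-0.11,-0.016,0.88,0,-0.016,0,0],[-0.11,-0.016,0.88,0,-0.016,0,0],[-0.11,-0.016,0.88,0,-0.016,0,0],[-0.11,-0.016,0.88,0,-0.016,0,0],[-0.11,-0.016,0.88,0,-0.016,0,0],[-0.11,-0.016,0.88,0,-0.016,0,0]]}}

```text
time: 23.18
tool_pos: [0.616, -0.052, 0.0732]
ee_rot: [3.139, 0.624, 3.041]
wrist_force: [-6.0, 0.4, 6.9]
width: 0.0057
finger_force: 30.0
```

Request:
{"method": "servo_tool", "body": {"plan": [[0,0,-0.3,0,0,0,0],[0,0,-0.6,0,0,0,0],[0,0,-0.95,0,0,0,0],[0,0,-0.95,0,0,0,0]]}}

```text
time: 23.52
tool_pos: [0.5612, -0.0467, 0.1556]
ee_rot: [3.139, 0.632, 3.041]
wrist_force: [1.9, -0.0, 0.8]
width: 0.0058
finger_force: 30.0
```

```bash
python3 - <<'E'
from h import *
Q=Rt(.0715,0)
path(([.50,.02,.20],Q),([.447,.08,.12],Q))
E
```

```text
[0.283, 0.604, -0.755, -0.033, 0.401, -0.105]
[0.486, 0.636, 0.8, 0.0, 0.0, 0.0]
```

Request:
{"method": "servo_tool", "body": {"plan": [[0.28,0.6,-0.75,-0.033,0.4,-0.105,0],[0.28,0.6,-0.75,-0.033,0.4,-0.105,0],[0.28,0.6,-0.75,-0.033,0.4,-0.105,0],[0.28,0.6,-0.75,-0.033,0.4,-0.105,0],[0.28,0.6,-0.75,-0.033,0.4,-0.105,0],[0.28,0.6,-0.75,-0.033,0.4,-0.105,0],[0.28,0.6,-0.75,-0.033,0.4,-0.105,0]]}}

```text
time: 24.1
tool_pos: [0.5017, 0.0197, 0.1912]
ee_rot: [3.138, -0.012, -3.07]
wrist_force: [-0.6, 0.1, -0.8]
width: 0.006
finger_force: 30.0
```

Request:
{"method": "servo_tool", "body": {"plan": [[0.48,0.64,0,0,0,0,0],[0.48,0.64,0.3,0,0,0,0],[0.48,0.64,0.8,0,0,0,0],[0.48,0.64,0.8,0,0,0,0],[0.48,0.64,0.8,0,0,0,0]]}}

```text
time: 24.52
tool_pos: [0.4423, 0.0806, 0.1084]
ee_rot: [3.138, -0.017, -3.069]
wrist_force: [-0.2, 1.1, -1.3]
width: 0.0058
finger_force: 30.0
```

```bash
python3 edge2.py; python3 - <<'E'
import cv2,numpy as np
g=cv2.GaussianBlur(cv2.imread("pics/w8.png").min(2),(3,3),0).astype(int)
for u in range(325,400,10):
    d=np.diff(g[90:240,u]);k=np.argsort(-np.abs(d))[:4];print("col",u,[(int(i)+90,int(d[i])) for i in sorted(k)])
for v in (150,160,170):
    d=np.diff(g[v,200:430]);k=np.argsort(-np.abs(d))[:10];print("row",v,[(int(i)+200,int(d[i])) for i in sorted(k)])
E
```

```text
col 245 [(123, -19), (167, 26), (168, 42), (169, 36)]
col 255 [(167, 21), (168, 39), (169, 34), (245, -24)]
col 262 [(167, 21), (168, 38), (169, 35), (243, -25)]
col 292 [(168, 35), (169, 34), (242, -25), (243, -34)]
col 300 [(167, 23), (168, 39), (169, 35), (246, -33)]
col 308 [(123, -17), (167, 22), (168, 39), (169, 35)]
fin col 278 [(167, 49), (168, 59), (169, 42), (192, -29), (193, -33), (212, 30), (213, 33)]
row 205 [(233, 20), (234, 25), (282, 27), (283, 22), (318, -30), (319, -39)]
row 212 [(234, 24), (235, 17), (283, 20), (318, -38), (319, -38), (321, 16)]
row 220 [(234, 24), (235, 21), (270, 20), (318, -41), (319, -38), (321, 15)]
[0.4446 0.0803 0.1113] [ 3.1385 -0.0123 -3.0699] [-0.003   0.1058 -0.4658] [-0.0085 -0.0468  0.0347]
col 325 [(123, -19), (161, 31), (162, 42), (163, 25)]
col 335 [(123, -21), (161, 32), (162, 38), (163, 21)]
col 345 [(123, -20), (161, 31), (162, 34), (163, 18)]
col 355 [(161, 38), (162, 40), (179, -27), (180, -30)]
col 365 [(161, 36), (162, 38), (186, -24), (192, 29)]
col 375 [(123, -19), (161, 28), (162, 43), (163, 29)]
col 385 [(122, -15), (123, -19), (161, 24), (162, 31)]
col 395 [(122, -15), (123, -20), (130, -15), (133, 10)]
row 150 [(236, -15), (239, 15), (318, -15), (319, -15), (321, 16), (372, 17), (373, 16), (400, -21), (401, -14), (403, 17)]
row 160 [(236, -14), (237, -14), (264, -17), (285, 16), (286, 17), (318, -15), (399, -16), (400, -15), (424, -15), (425, -23)]
row 170 [(232, 36), (233, 35), (319, -20), (320, -31), (322, 32), (323, 25), (383, -17), (385, -26), (386, -29), (387, -21)]
```

```bash
python3 fit5.py 168.8 193 213.2 234.3 319 205; python3 - <<'E'
from h import *
C=cam("wrist")
A,B=[atz("",q,.011,C) for q in((322.7,162.3),(387,162.3))];m=(A+B)/2;print("pattern rear corners",A,B,np.linalg.norm(A-B))
e=(A-B)/np.linalg.norm(A-B);yaw=np.arctan2(e[0],-e[1]);c=m+.048*np.array([np.cos(yaw),np.sin(yaw),0]);print(yaw,"bin c",c,"p1",c+.062*e)
print("tab",atz("",(275,152),.02,C))
E
```

```text
guide x y z yaw pitch(neg=nose up) [ 0.4432  0.082   0.0792  0.0723 -0.0209] 0.22346803894356526
tcp [0.4446 0.0803 0.1113] in guide [ 0.002  -0.0018  0.0321]
pattern rear corners [0.3997 0.1154 0.011 ] [0.396  0.1659 0.011 ] 0.0506246379602361
0.07241158286618522 bin c [0.4457 0.1441 0.011 ] p1 [0.4502 0.0823 0.011 ]
tab [0.3933 0.0773 0.02  ]
```

Request:
{"method": "servo_tool", "body": {"plan": [[-0.077,0,0.15,0,0.014,0,0],[-0.077,0,0.3,0,0.014,0,0],[-0.077,0,0.35,0,0.014,0,0],[-0.077,0,0.35,0,0.014,0,0],[-0.077,0,0.35,0,0.014,0,0],[-0.077,0,0.35,0,0.014,0,0]]}}

```text
time: 25.07
tool_pos: [0.4555, 0.0807, 0.0802]
ee_rot: [3.139, -0.027, -3.071]
wrist_force: [0.6, -1.0, -0.8]
width: 0.0057
finger_force: 30.0
```

```bash
python3 edge2.py; python3 - <<'E'
import cv2,numpy as np
g=cv2.GaussianBlur(cv2.imread("pics/w8.png").min(2),(3,3),0).astype(int)
for u in range(335,410,12):
    d=np.diff(g[90:240,u]);k=np.argsort(-np.abs(d))[:3];print("col",u,[(int(i)+90,int(d[i])) for i in sorted(k)])
for v in (150,170,176):
    d=np.diff(g[v,200:430]);k=np.argsort(-np.abs(d))[:10];print("row",v,[(int(i)+200,int(d[i])) for i in sorted(k)])
E
```

```text
col 245 [(146, -14), (168, 32), (169, 34), (199, -20)]
col 255 [(168, 31), (169, 33), (245, -24), (246, -22)]
col 262 [(168, 32), (169, 33), (242, -20), (243, -25)]
col 292 [(168, 30), (169, 33), (242, -26), (243, -34)]
col 300 [(168, 38), (169, 35), (245, -23), (246, -33)]
col 308 [(146, -15), (167, 22), (168, 39), (169, 35)]
fin col 278 [(138, -34), (156, 31), (157, 34), (168, 32), (169, 35), (193, -34), (213, 33)]
row 205 [(234, 28), (282, 26), (318, -31), (319, -48), (320, -35), (327, 24)]
row 212 [(234, 27), (235, 19), (318, -38), (319, -49), (320, -26), (327, 22)]
row 220 [(234, 27), (235, 23), (318, -38), (319, -50), (320, -21), (326, 21)]
[0.4554 0.0808 0.0802] [ 3.1386 -0.0271 -3.0706] [-0.3249  0.4925 -2.0227] [ 0.0746  0.027  -0.0153]
col 335 [(148, 28), (149, 48), (150, 33)]
col 347 [(148, 29), (149, 40), (150, 26)]
col 359 [(148, 32), (149, 44), (150, 26)]
col 371 [(148, 32), (149, 47), (170, -30)]
col 383 [(149, 38), (150, 30), (181, 34)]
col 395 [(148, 35), (149, 50), (150, 27)]
col 407 [(116, 17), (146, -20), (147, -19)]
row 150 [(235, -18), (264, -23), (288, 28), (289, 21), (318, 19), (329, 33), (330, 25), (400, -18), (401, -23), (402, -23)]
row 170 [(232, 28), (233, 28), (320, -30), (321, -26), (328, 43), (329, 41), (360, -19), (399, -21), (400, -30), (401, -21)]
row 176 [(232, 24), (233, 34), (319, -24), (320, -35), (321, -24), (327, 25), (328, 51), (329, 38), (399, -30), (400, -29)]
```

```bash
python3 fit5.py 169 193.3 213.3 234.6 319.4 205; python3 - <<'E'
from h import *
C=cam("wrist")
A,B=[atz("",q,.011,C) for q in((330,149.3),(402,149.3))];m=(A+B)/2;print("pattern rear corners",A,B,np.linalg.norm(A-B))
e=(A-B)/np.linalg.norm(A-B);yaw=np.arctan2(e[0],-e[1]);c=m+.048*np.array([np.cos(yaw),np.sin(yaw),0]);print(yaw,"bin c",c,"p1",c+.062*e)
E
```

```text
guide x y z yaw pitch(neg=nose up) [ 0.4536  0.0826  0.0484  0.0717 -0.009 ] 0.26736013608325493
tcp [0.4554 0.0808 0.0802] in guide [ 0.002  -0.002   0.0317]
pattern rear corners [0.3959 0.1152 0.011 ] [0.3924 0.1647 0.011 ] 0.04961421028417631
0.07195609501385555 bin c [0.442  0.1434 0.011 ] p1 [0.4465 0.0815 0.011 ]
```

Request:
{"method": "servo_tool", "body": {"plan": [[0.072,-0.006,0,0,0.005,0,0],[0.072,-0.006,0.1,0,0.005,0,0],[0.072,-0.006,0.19,0,0.005,0,0],[0.072,-0.006,0.19,0,0.005,0,0],[0.072,-0.006,0.19,0,0.005,0,0],[0.072,-0.006,0.19,0,0.005,0,0]]}}

```text
time: 25.62
tool_pos: [0.4464, 0.0797, 0.0596]
ee_rot: [3.139, -0.039, -3.07]
wrist_force: [0.7, 0.9, -1.2]
width: 0.0054
finger_force: 30.0
```

Request:
{"method": "servo_tool", "body": {"plan": [[0,0,0.03,0,0,0,0],[0,0,0.05,0,0,0,0],[0,0,0.05,0,0,0,0],[0,0,0.05,0,0,0,0]]}}

```text
time: 25.95
tool_pos: [0.4474, 0.0798, 0.0553]
ee_rot: [3.139, -0.036, -3.07]
wrist_force: [1.5, -0.6, -0.3]
width: 0.0057
finger_force: 30.0
```

Request:
{"method": "servo_tool", "body": {"plan": [[-0.01,0,0.02,0,0,0,0],[-0.01,0,0.03,0,0,0,0],[-0.01,0,0.03,0,0,0,0],[-0.01,0,0.03,0,0,0,0]]}}

```text
time: 26.28
tool_pos: [0.4479, 0.0798, 0.0522]
ee_rot: [3.139, -0.037, -3.07]
wrist_force: [2.8, -0.7, 2.6]
width: 0.0059
finger_force: 30.0
```

Request:
{"method": "servo_tool", "body": {"plan": [[0,0,0.02,0,0,0,0],[0,0,0.03,0,0,0,0],[0,0,0.03,0,0,0,0]]}}

```text
time: 26.53
tool_pos: [0.4476, 0.0798, 0.0495]
ee_rot: [3.139, -0.037, -3.07]
wrist_force: [1.9, 0.4, 4.7]
width: 0.0057
finger_force: 30.0
```

Request:
{"method": "servo_tool", "body": {"plan": [[0,0,0,0,0,0,24],[0,0,0,0,0,0,24],[0,0,0,0,0,0,24],[0.015,0,0.03,0,-0.023,0,24],[0.015,0,0.03,0,-0.023,0,24],[0.015,0,0.03,0,-0.023,0,24],[0.015,0,0.03,0,-0.023,0,0],[0.015,0,0.03,0,-0.023,0,0],[0.015,0,0.03,0,-0.023,0,0],[0.015,0,0.03,0,-0.023,0,0],[0.015,0,0.03,0,-0.023,0,0]]}}

```text
time: 27.45
tool_pos: [0.4459, 0.0797, 0.0459]
ee_rot: [3.139, -0.002, -3.07]
wrist_force: [-0.2, 0.2, -0.9]
width: 0.006
finger_force: 30.0
```

```bash
python3 edge2.py
```

```text
col 245 [(173, 26), (174, 35), (175, 30), (205, -19)]
col 255 [(173, 23), (174, 34), (175, 31), (245, -23)]
col 262 [(173, 30), (174, 37), (175, 31), (243, -26)]
col 292 [(173, 28), (174, 35), (175, 31), (243, -34)]
col 300 [(174, 32), (175, 31), (245, -24), (246, -33)]
col 308 [(121, 16), (173, 27), (174, 36), (175, 32)]
fin col 278 [(153, -26), (172, 29), (173, 50), (174, 53), (175, 37), (199, -38), (224, 35)]
row 205 [(232, 53), (233, 48), (319, -29), (320, -49), (321, -45), (337, 25)]
row 212 [(232, 33), (233, 38), (319, -39), (320, -55), (321, -36), (336, 29)]
row 220 [(232, 23), (233, 43), (234, 29), (319, -31), (320, -39), (336, 28)]
[0.4459 0.0797 0.046 ] [ 3.1386 -0.0017 -3.0704] [-0.7054 -0.2388  0.2365] [ 0.0157 -0.004  -0.0393]
```

```bash
python3 fit5.py 174.7 199.5 224.3 233 320.6 205
```

```text
guide x y z yaw pitch(neg=nose up) [ 0.4467  0.0816  0.0196  0.0718 -0.009 ] 0.2871886069392531
tcp [0.4459 0.0797 0.046 ] in guide [-0.0008 -0.0018  0.0264]
```

Request:
{"method": "servo_tool", "body": {"plan": [[0,0,0.03,0,0,0,0],[0,0,0.06,0,0,0,0],[0,0,0.06,0,0,0,0]]}}

```text
time: 27.75
tool_pos: [0.4472, 0.0798, 0.0414]
ee_rot: [3.139, 0.002, -3.07]
wrist_force: [-1.8, 0.3, 5.1]
width: 0.0057
finger_force: 30.0
```

Request:
{"method": "servo_tool", "body": {"plan": [[0,0,0.03,0,0,0,0],[0,0,0.04,0,0,0,0],[0,0,0.04,0,0,0,0]]}}

```text
time: 28.0
tool_pos: [0.4459, 0.0797, 0.0361]
ee_rot: [3.139, -0.001, -3.07]
wrist_force: [0.1, -0.8, 2.8]
width: 0.006
finger_force: 30.0
```

Perfectly centred and going down; continue pressing to the floor (expected TCP ≈0.0325).

Request:
{"method": "servo_tool", "body": {"plan": [[0,0,0.03,0,0,0,0],[0,0,0.05,0,0,0,0],[0,0,0.05,0,0,0,0]]}}

```text
time: 28.25
tool_pos: [0.446, 0.0798, 0.0322]
ee_rot: [3.139, -0.001, -3.07]
wrist_force: [-3.4, 0.6, 9.4]
width: 0.0059
finger_force: 30.0
```

Request:
{"method": "servo_tool", "body": {"plan": [[0,0,0.02,0,0,0,0],[0,0,0.04,0,0,0,0],[0,0,0.04,0,0,0,0]]}}

```text
time: 28.5
tool_pos: [0.4462, 0.0798, 0.032]
ee_rot: [3.139, -0.001, -3.07]
wrist_force: [-12.7, -0.7, 30.9]
width: 0.0059
finger_force: 30.0
```

Home on the floor. Release, rise, and check all three against the patterns.

Request:
{"method": "servo_tool", "body": {"plan": [[0,0,-0.06,0,0,0,24],[0,0,-0.06,0,0,0,24],[0,0,-0.06,0,0,0,24],[0,0,-0.3,0,0,0,24],[0,0,-0.7,0,0,0,24],[0,0,-1,0,0,0,24],[0,0,-1,0,0,0,24]]}}

```text
time: 29.08
tool_pos: [0.4497, 0.0797, 0.1326]
ee_rot: [3.139, 0.009, -3.07]
wrist_force: [1.1, -0.2, 0.2]
width: 0.0241
finger_force: 0.0
```

Request:
{"method": "servo_tool", "body": {"plan": [[0.4,-0.9,-0.8,0,0,0,24],[0.4,-0.9,-0.8,0,0,0,24],[0.4,-0.9,-0.8,0,0,0,24],[0.4,-0.9,-0.8,0,0,0,24],[0.4,-0.9,-0.8,0,0,0,24],[0.4,-0.9,-0.8,0,0,0,24]]}}

```text
time: 29.58
tool_pos: [0.4121, -0.013, 0.2048]
ee_rot: [3.137, -0.004, -3.071]
wrist_force: [0.4, 0.6, 0.5]
width: 0.0239
finger_force: 0.0
```

```bash
python3 - <<'E'
from h import *
C=cam("wrist");im=robot.snapshot("wrist");cv2.imwrite("pics/w9.png",im[:,:,::-1])
g=cv2.GaussianBlur(im.min(2),(3,3),0).astype(int)
Lc,Rc=(.4412,-.1366,-.0068),(.442,.1434,.072)
for n,(cx,cy,w),oy in [("L p1",Lc,-.062),("L pat",Lc,0),("L p2",Lc,.062),("R p1",Rc,-.062),("R pat",Rc,0)]:
    A=R.from_euler("z",w).as_matrix()
    for dy in(-.017,.017):
      out=[]
      for e in(-1,1):
        # white-to-dark crossing along the pocket's length at each end, plate-top height
        xs=np.arange(.036,.060,.0003);P=[proj(C,np.array([cx,cy,.011])+A@[e*x,oy+dy,0]) for x in xs]
        if not all(0<=p[0]<559 and 0<=p[1]<419 for p in P): out.append(None);continue
        val=cv2.remap(g.astype(np.float32),np.array([P],np.float32)[...,0],np.array([P],np.float32)[...,1],cv2.INTER_LINEAR)[0]
        d=np.diff(val);out.append((round(float(xs[np.argmin(d)]*e*1e3),1),int(val.max())))
      print(n,dy,out)
o=robot.get_obs();print(o["tool_pos"],o["time"])
E
```

```text
L p1 -0.017 [(-47.1, 193), (50.7, 150)]
L p1 0.017 [(-48.0, 201), (46.2, 139)]
L pat -0.017 [(-48.3, 196), (52.2, 201)]
L pat 0.017 [(-47.7, 203), (47.1, 138)]
L p2 -0.017 [(-48.6, 197), (46.2, 157)]
L p2 0.017 [(-48.6, 204), (53.1, 201)]
R p1 -0.017 [(-47.4, 197), (56.1, 105)]
R p1 0.017 [(-47.7, 202), (48.0, 149)]
R pat -0.017 [(-47.1, 196), (47.4, 164)]
R pat 0.017 [(-47.1, 201), (54.9, 179)]
[ 0.4119 -0.0126  0.2043] 29.6333
```

```bash
python3 -c "
from bench import robot
print(robot.close_job())"
```

```text
the job is handed in; nothing more can be done
None
```

I handed the job in at about 30 s with both left-hand guides in the left bin and the right-hand guide in pocket 1 of the right bin; each stopped hard at floor height with its rear edge within about 1 mm of its pattern guide's, but I didn't directly check every tab's snap, and no verdict came back.

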